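Cradle the ring mandrels in the carton and close it

ROBOT

A 6-joint arm with a two-finger parallel gripper is mounted at the origin on the work surface. World frame = base frame: x ahead of the robot, y to its left, z up, the work surface at z = 0. Lengths are in m, angles in rad, forces in N, time in s.
With the tool pointing down it reaches from about 0.35 to 0.775 m from the base axis. Payload 7.3 kg.
Tool frame: the origin (TCP) lies on the mounting face of the last link; the fingertips stand 178 mm ahead of it and the grasp point (between the pads) lies 159 mm ahead of it (robot.pinch_z is the distance from the TCP to the grasp point, in m); z points along the fingers, y is the direction in which the jaws open and shut (so a half turn about z gives the same grasp; the last joint's range is limited). The gripper opens to 92 mm and grips with 3 to 60 N. Pads are 19 mm wide; open, the fingers measure 130 mm over their backs; the gripper's body (75 mm by 190 mm) begins 47 mm behind the grasp point.
Start: joints at [-1.462, 0.342, 1.524, -0, 1.275, -0.146], TCP at [0.132, -0.508, 0.405] pointing down, gripper open.
Joint ranges: [-2.53, 2.53], [-0.77, 2.02], [0.04, 2.7], [-1, 4.14], [0.28, 2.66], [-3.11, 3.11]. Speed limits (rad/s): [2.57, 2.57, 3.14, 3.14, 3.14, 3.14].

INTERFACE

Orientations are given as a unit quaternion [w, x, y, z].
In Python, from bench import monitor, vision, robot gives the robot as it stands. The module is installed in compiled form; this text tells all that it offers.
- The arm moves only by the shell command python3 -m jog 'ROWS' [OPENING] [FORCE]. ROWS is JSON, one flat list of numbers, 6 for each row, row after row: the shift along the world's x, y, z in m, then the turn, a rotation vector about the world's x, y, z in degrees. A call has exactly 10 rows; each row is the pose to reach, as a shift and turn from the pose commanded when the call began; what a row does not reach only later rows make up. A row lasts 1/12 s, in which the tool goes at most 41.7 mm and 7.16 degrees, less where a joint would pass 70% of its speed; a pose out of reach is approached as far as the arm can. A call with a gripper value outside its range is refused whole. OPENING is the closure in counts, from 0 (fully open) to 255 (shut), set as the call begins (- or left out, the last holds). The fingers move at their own pace and stop on an object; FORCE is the grip in N (left out, the last holds). Time passes only in rows, so rows that repeat a pose let the fingers close, or fill a call up. It gives the time, the measured TCP pose, the force and the opening at its end, in the units of the state.
- monitor.get_obs(): the state, without advancing time (a new reading comes with each control period).
- vision.grab_frame(name): name is "scene" or "top"; returns a dict with "pixels" (384x512x3 uint8, blue, green, red), "camera_matrix" (3x3 intrinsics, pixels), "camera_from_world" (4x4, takes a point from world to camera coordinates). Camera axes: x right, y down, z forward; pixel columns grow to the right and rows downward; lengths in m; the calibration is good to about 2 mm. A picture is of the moment at which its call begins. There is no depth.
- robot.job_done(): hands the job in, once; it reports no verdict.
The state is a dict: "time_s": time; "q": joint angles; "joint_velocities": joint speeds; "tau": joint torques, N m; "eef_pos": TCP position; "tcp_rot": TCP orientation; "contact_force": force on the tool from outside, world axes, zero at the start; "wrist_torque": the same for the moment, N m; "grip_width": finger opening in m.
Only numpy, scipy, OpenCV 4.12 (cv2) and the standard library are available. Lean on these libraries where they do the work, as an engineer would, in place of code of your own. Each camera call takes 0.05 s, during which the arm holds its last target.

TASK

Pack the ring mandrels for dispatch: lay every mandrel on the table level across the two notched rails inside the carton, each in its own pair of notches, with its wooden handle on the wide-notched rail. Once all of them lie in the cradle and with the carton still open, fold down both short end flaps, and only then both long side flaps, so that the carton is shut flat. Leave the other things on the bench where they are.

Things in the scene. Friction and masses are not known exactly. Their poses are not given: they have to be found in the camera images.
- carton: Open cardboard shipping carton, fixed to the table; sizes in mm: 180 (carton x) by 280 (carton y), origin at the centre of its underside, z up. Short walls (at +-y) 90 high, long walls (at +-x) 95, all 5 thick, floor 4. Inside, two plywood cradle rails run along carton y, each with four V-sided notches, at y = -72, -24, 24, 72; between the rails it is empty.
- handle_rail (a point): Middle of the wide-notched rail at carton x = -49 mm (the robot's side), at its notch-floor height, 62 mm above the underside. Rail 10 mm thick, teeth 9 mm high, notches 30 mm wide at the floor, 48 at the top: for the wooden handles.
- blade_rail (a point): Middle of the narrow-notched rail at carton x = 51 mm, at its notch-floor height, 66.4 mm. Rail 10 mm thick, teeth 16 mm high, notches 16 mm wide at the floor, 48 at the top: for the steel blades. A mandrel lying level in facing notches, about 15 mm clear of both walls, has its origin at carton x = 13 mm, z = 74 mm.
- mandrel0: Ring mandrel, 140 mm long, 0.18 kg: square wooden handle 24 x 24 x 50, then a round tapered steel blade 90 long, 20 across at the handle, 14 at the tip. Origin on its axis at the balance point, on the blade (18 across); x points to the tip: handle from x = -83 to -33, blade to 57. Lies on the table, origin about 9 mm up. May be absent.
- mandrel1: Ring mandrel, 140 mm long, 0.18 kg: square wooden handle 24 x 24 x 50, then a round tapered steel blade 90 long, 20 across at the handle, 14 at the tip. Origin on its axis at the balance point, on the blade (18 across); x points to the tip: handle from x = -83 to -33, blade to 57. Lies on the table, origin about 9 mm up. May be absent.
- mandrel2: Ring mandrel, 140 mm long, 0.18 kg: square wooden handle 24 x 24 x 50, then a round tapered steel blade 90 long, 20 across at the handle, 14 at the tip. Origin on its axis at the balance point, on the blade (18 across); x points to the tip: handle from x = -83 to -33, blade to 57. Lies on the table, origin about 9 mm up. May be absent.
- mandrel3: Ring mandrel, 140 mm long, 0.18 kg: square wooden handle 24 x 24 x 50, then a round tapered steel blade 90 long, 20 across at the handle, 14 at the tip. Origin on its axis at the balance point, on the blade (18 across); x points to the tip: handle from x = -83 to -33, blade to 57. Lies on the table, origin about 9 mm up. May be absent.
- flap_left (a joint): Hinge of the short flap at the carton's left end (carton +y), rad: 0 closed (level, inward), 1.57 upright, more leans outward, up to 2.7. Flap 80 mm from hinge to free edge, 176 wide, 4 thick; hinge along the wall's top, 92 mm high, 140 from the carton's middle. Stays where left; about 1 N at the edge folds it.
- flap_left_edge (a point): Middle of that flap's free edge, at mid-thickness.
- flap_right (a joint): Hinge of the short flap at the carton's right end (carton -y), rad: 0 closed (level, inward), 1.57 upright, more leans outward, up to 2.7. Flap 80 mm from hinge to free edge, 176 wide, 4 thick; hinge along the wall's top, 92 mm high, 140 from the carton's middle. Stays where left; about 1 N at the edge folds it.
- flap_right_edge (a point): Middle of that flap's free edge, at mid-thickness.
- flap_near (a joint): Hinge of the long flap on the carton's near side (carton -x, towards the robot), rad: 0 closed (level, inward), 1.57 upright, more leans outward, up to 2.7. Flap 88 mm from hinge to free edge, 280 wide, 4 thick; hinge along the wall's top, 97 mm high, 90 from the carton's middle. Stays where left; about 1 N at the edge folds it.
- flap_near_edge (a point): Middle of that flap's free edge, at mid-thickness.
- flap_far (a joint): Hinge of the long flap on the carton's far side (carton +x), rad: 0 closed (level, inward), 1.57 upright, more leans outward, up to 2.7. Flap 88 mm from hinge to free edge, 280 wide, 4 thick; hinge along the wall's top, 97 mm high, 90 from the carton's middle. Stays where left; about 1 N at the edge folds it.
- flap_far_edge (a point): Middle of that flap's free edge, at mid-thickness.
- case_a: Closed black ring case, 50 x 50 x 43 mm; a bystander, to be left where it is.
- case_b: Closed black ring case, 50 x 50 x 43 mm; a bystander, to be left where it is.
- dapping_block: Steel cube, 50 mm, with dimples on top; a bystander, to be left where it is.
- flux_jar: Amber glass jar, 56 across, 65 mm high; a bystander, to be left where it is.
- hammer: Hammer, about 200 mm long, lying; a bystander, to be left where it is.
- loupe: Black eye loupe, 28 across, 24 mm high; a bystander, to be left where it is.
Things that resemble listed ones, but are neither listed nor needed, are in the scene too. Leave any blue look-alike of the mandrel1 alone.

How it is judged:
On the way, in this order (a step that is already met when the one before it is completed fails the run):
1. all mandrels lie in the cradle, all four flaps still open (z of mandrel0 in the frame of carton between 0.068 and 0.08 m and x of mandrel0 in the frame of carton between -0.002 and 0.028 m and y of mandrel0 in the frame of carton between -0.085 and 0.085 m and x of handle_rail in the frame of mandrel0 below -0.04 m and angle between the x axis of each of mandrel0, mandrel1, mandrel2, mandrel3 and the x axis of carton, either way round below 0.12 rad and linear speed of each of mandrel0, mandrel1, mandrel2, mandrel3 below 0.03 m/s and z of mandrel1 in the frame of carton between 0.068 and 0.08 m and x of mandrel1 in the frame of carton between -0.002 and 0.028 m and y of mandrel1 in the frame of carton between -0.085 and 0.085 m and x of handle_rail in the frame of mandrel1 below -0.04 m and z of mandrel2 in the frame of carton between 0.068 and 0.08 m and x of mandrel2 in the frame of carton between -0.002 and 0.028 m and y of mandrel2 in the frame of carton between -0.085 and 0.085 m and x of handle_rail in the frame of mandrel2 below -0.04 m and z of mandrel3 in the frame of carton between 0.068 and 0.08 m and x of mandrel3 in the frame of carton between -0.002 and 0.028 m and y of mandrel3 in the frame of carton between -0.085 and 0.085 m and x of handle_rail in the frame of mandrel3 below -0.04 m and value of joint each of flap_left, flap_right, flap_near, flap_far above 0.8 rad), for 0.3 s.
2. both short flaps are folded flat while both long flaps are still open (value of joint each of flap_left, flap_right below 0.12 rad and value of joint each of flap_near, flap_far above 0.8 rad), for 0.2 s.
3. both long flaps are folded flat over the closed short ones (value of joint each of flap_left, flap_right, flap_near, flap_far below 0.12 rad), for 0.2 s.
At the end, for the whole second after the job is handed in: Every mandrel present lies still in a pair of notches (origin 68-80 mm above the carton's underside, at carton x 13 +- 15 mm, |y| under 85 mm), axis within 0.12 rad of carton x, handle on the robot's side; all four flaps within 0.12 rad of closed (all of step 3 and z of mandrel0 in the frame of carton between 0.068 and 0.08 m and x of mandrel0 in the frame of carton between -0.002 and 0.028 m and y of mandrel0 in the frame of carton between -0.085 and 0.085 m and x of handle_rail in the frame of mandrel0 below -0.04 m and angle between the x axis of each of mandrel0, mandrel1, mandrel2, mandrel3 and the x axis of carton, either way round below 0.12 rad and linear speed of each of mandrel0, mandrel1, mandrel2, mandrel3 below 0.03 m/s and z of mandrel1 in the frame of carton between 0.068 and 0.08 m and x of mandrel1 in the frame of carton between -0.002 and 0.028 m and y of mandrel1 in the frame of carton between -0.085 and 0.085 m and x of handle_rail in the frame of mandrel1 below -0.04 m and z of mandrel2 in the frame of carton between 0.068 and 0.08 m and x of mandrel2 in the frame of carton between -0.002 and 0.028 m and y of mandrel2 in the frame of carton between -0.085 and 0.085 m and x of handle_rail in the frame of mandrel2 below -0.04 m and z of mandrel3 in the frame of carton between 0.068 and 0.08 m and x of mandrel3 in the frame of carton between -0.002 and 0.028 m and y of mandrel3 in the frame of carton between -0.085 and 0.085 m and x of handle_rail in the frame of mandrel3 below -0.04 m); the robot touches nothing.
It fails at once if one of the other loose things on the bench is moved more than 4 cm (distance of any of case_a, case_b, dapping_block, flux_jar, hammer, loupe from where it was at the start of the episode above 0.04 m).
Of mandrel0, mandrel1, mandrel2, mandrel3 only 2 to 4 are there at a start; the rules pass over those that are not, and their reading is None.
At some moment in a run one of mandrel0, mandrel1, mandrel2, mandrel3 may be knocked a few centimetres aside while the robot is not near it.
Once in a run the grip may slacken for a moment while it holds something.
It also fails if it takes over 210 s, if anything falls off the work surface, if the arm or the gripper's body presses on something with over 40 N, if the wrist force passes 120 N, or if a joint passes its speed limit or range.

## Working session

There is one attempt and no reset: what is moved stays moved. The work goes in short steps, Python scripts to look and compute and a shell command to move; the robot and the scene stay as the last step left them, time stands still between calls to the robot, and variables do not carry over. Pictures are saved under pics/ and viewed, and the job is handed in when it is done.

```bash
mkdir -p pics; ls; python3 - <<'E'
from bench import monitor, vision, robot
import cv2
o=monitor.get_obs(); print({k:o[k] for k in('time_s','eef_pos','tcp_rot','grip_width')})
for n in('scene','top'):
    f=vision.grab_frame(n); cv2.imwrite(f'pics/{n}0.png',cv2.resize(f['pixels'],(800,600),interpolation=cv2.INTER_CUBIC))
    print(n,f['camera_matrix'],f['camera_from_world'])
E
```

```text
pics
{'time_s': 0.0, 'eef_pos': array([ 0.13233241, -0.50791174,  0.40403856]), 'tcp_rot': array([-7.53959042e-04,  9.91893422e-01,  1.27070338e-01,  1.93027069e-05]), 'grip_width': 0.09209179471706068}
scene [[390.43954525   0.         254.46764376]
 [  0.         390.43954525 192.75890019]
 [  0.           0.           1.        ]] [[ 4.20035286e-01  9.07507685e-01  3.99305577e-04 -1.08240460e-01]
 [ 7.66897207e-01 -3.54719119e-01 -5.34829899e-01 -3.90636684e-01]
 [-4.85220602e-01  2.24953656e-01 -8.44959656e-01  1.43032002e+00]
 [ 0.00000000e+00  0.00000000e+00  0.00000000e+00  1.00000000e+00]]
top [[399.69831798   0.         253.45500595]
 [  0.         399.69831798 189.20254087]
 [  0.           0.           1.        ]] [[ 0.00173573 -0.9998138   0.01921881 -0.11264359]
 [-0.99460489 -0.00371946 -0.10366907  0.50687751]
 [ 0.10372125 -0.01893518 -0.99442615  1.43676161]
 [ 0.          0.          0.          1.        ]]
```

View pics/scene0.png

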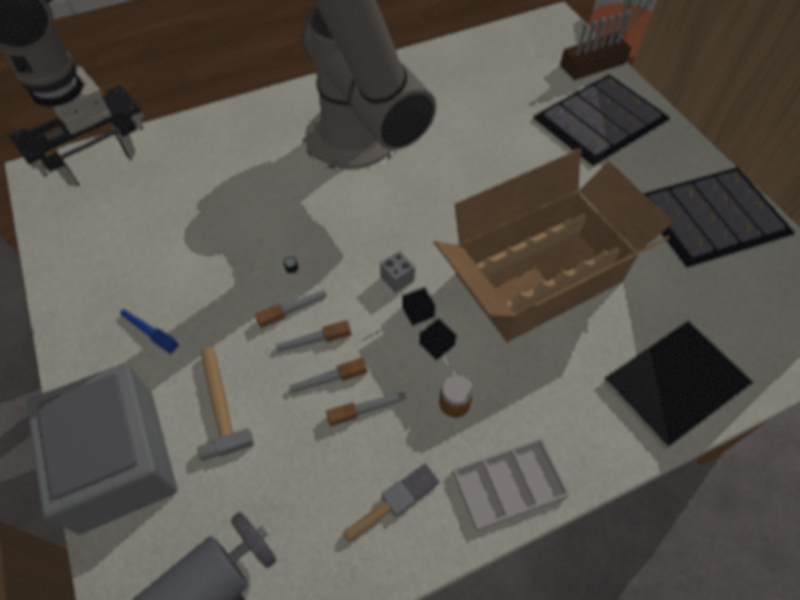

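View pics/top0.png

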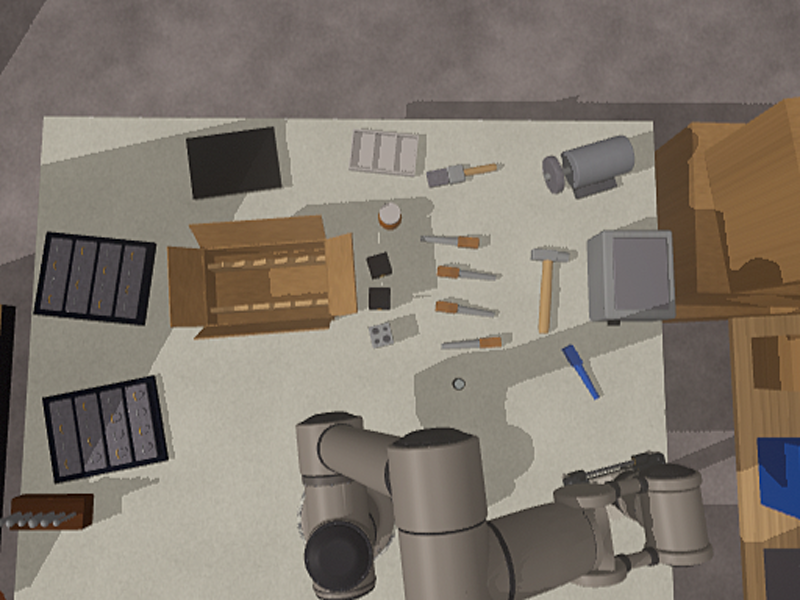

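```bash
cat > h.py <<'E'
from bench import monitor, vision, robot
import cv2, numpy as np
def ray(f,uv,z):
    K=f['camera_matrix'];T=f['camera_from_world'];R=T[:3,:3];t=T[:3,3]
    c=-R.T@t; d=R.T@np.linalg.inv(K)@np.array([uv[0],uv[1],1.]); s=(z-c[2])/d[2]; return c+s*d
def proj(f,p):
    T=f['camera_from_world']; q=f['camera_matrix']@(T[:3,:3]@np.asarray(p,float)+T[:3,3]); return q[:2]/q[2]
def tri(fa,a,fb,b):
    M=[]
    for f,u in((fa,a),(fb,b)):
        P=f['camera_matrix']@f['camera_from_world'][:3]
        M+= [u[0]*P[2]-P[0],u[1]*P[2]-P[1]]
    v=np.linalg.svd(np.array(M))[2][3]; return v[:3]/v[3]
def crop(f,name,x0,y0,x1,y1,k):
    im=cv2.resize(f['pixels'][y0:y1,x0:x1],None,fx=k,fy=k,interpolation=cv2.INTER_CUBIC); cv2.imwrite(f'pics/{name}.png',im)
def mandrels(f,verbose=False,smin=110):
    "handle centroid+ blade tip dir in top view"
    im=f['pixels']; hsv=cv2.cvtColor(im,cv2.COLOR_BGR2HSV)
    m=((hsv[...,0]<16)&(hsv[...,1]>smin)&(hsv[...,2]>60)).astype(np.uint8)
    n,l,s,c=cv2.connectedComponentsWithStats(m)
    return [(c[i],s[i]) for i in range(1,n) if 40<s[i][4]<300]
E
python3 - <<'E'
from h import *
t=vision.grab_frame('top'); s=vision.grab_frame('scene')
crop(t,'t_carton',100,125,240,225,5.7); crop(s,'s_carton',270,90,440,225,4.6)
crop(t,'t_mand',255,135,400,265,5.5); crop(s,'s_mand',60,150,320,300,3)
for f in(t,s):
    for c,st in mandrels(f): print(c,st, ray(f,c,.012)[:2])
E
```

```text
[248.6122449  142.81632653] [242 137  15  10  49] [ 0.68345423 -0.09310048]
[491.96875    145.79166667] [483 137  21  19  96] [ 0.67753372 -1.01507508]
[501.25675676 155.16216216] [493 149  17  13  74] [ 0.64169997 -1.04841983]
[299.20481928 154.56626506] [293 151  14   8  83] [ 0.63982125 -0.28265071]
[286.27380952 173.55952381] [280 170  14   8  84] [ 0.56780764 -0.23366105]
[200.41071429 189.03571429] [191 186  19   7  56] [0.50868013 0.08436578]
[285.3373494  196.02409639] [279 193  14   7  83] [ 0.48385005 -0.2296187 ]
[313.72727273 218.72727273] [307 216  14   6  77] [ 0.40025251 -0.33384999]
[261.0430622    4.55502392] [244   0  39  12 209] [-0.38710235  0.32965209]
[110.75849057  13.29433962] [ 73   3  80  21 265] [-0.59641972 -0.2731385 ]
[386.99319728   7.18367347] [376   3  24  12 147] [-0.14349521  0.81114953]
[270.41509434  21.76415094] [252  16  34  12 106] [-0.2611025   0.31290621]
[180.74117647  47.19411765] [156  40  45  15 170] [-0.26193776 -0.07780417]
[73.61666667 54.06666667] [62 52 24  8 60] [-0.39641143 -0.46671442]
[172.36220472 201.64566929] [165 196  16  13 127] [ 0.39833401 -0.33208939]
[215.14159292 211.30088496] [208 206  15  12 113] [ 0.4817813  -0.22966631]
[225.03149606 235.65354331] [217 230  17  12 127] [ 0.56624855 -0.23361013]
[292.56521739 260.47826087] [284 257  17   7  46] [ 0.7112476  -0.09667628]
[218.30344828 264.66896552] [210 259  18  13 145] [ 0.63825332 -0.28298925]
```

View pics/t_carton.png

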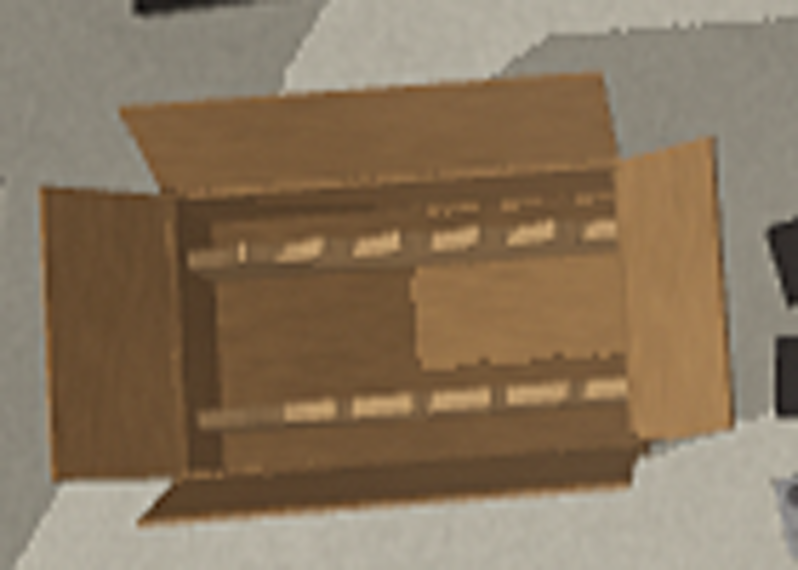

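View pics/s_carton.png

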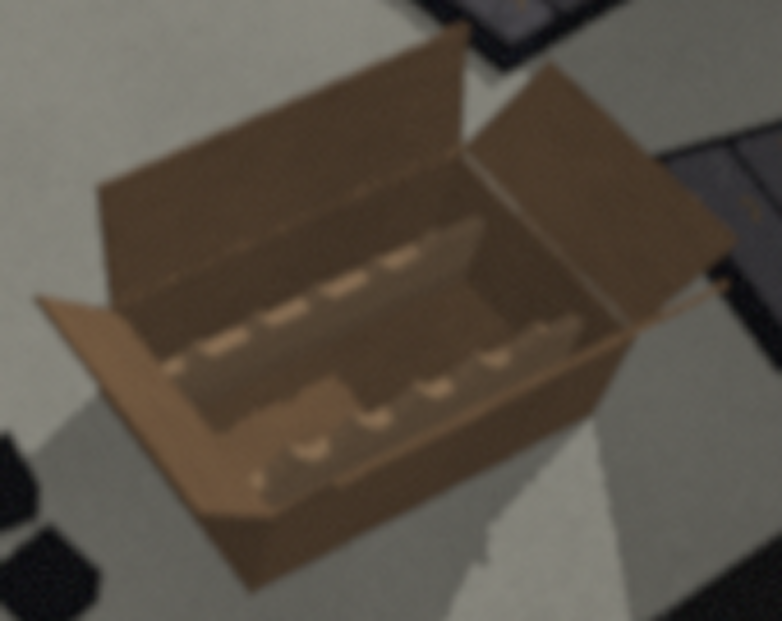

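View pics/t_mand.png

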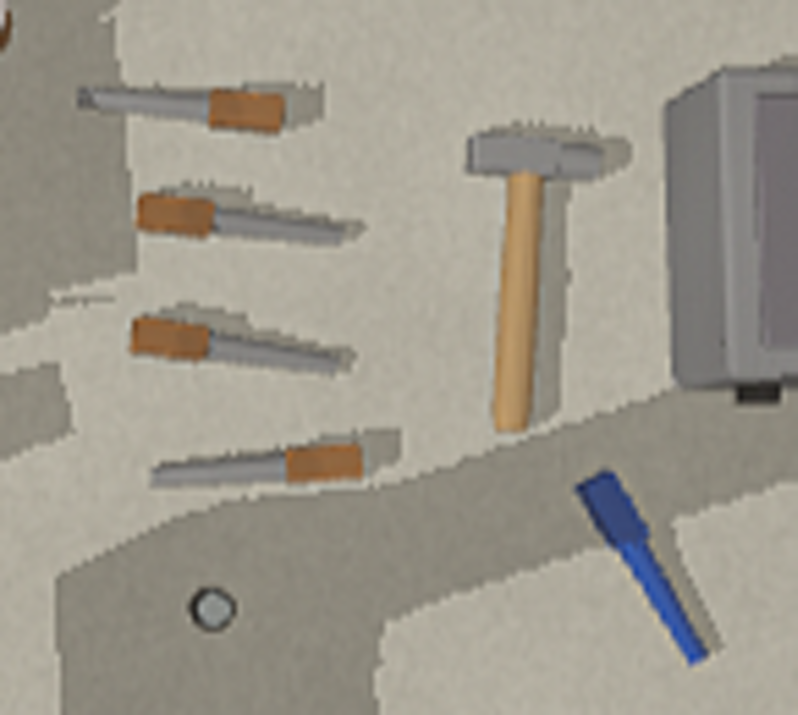

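View pics/s_mand.png

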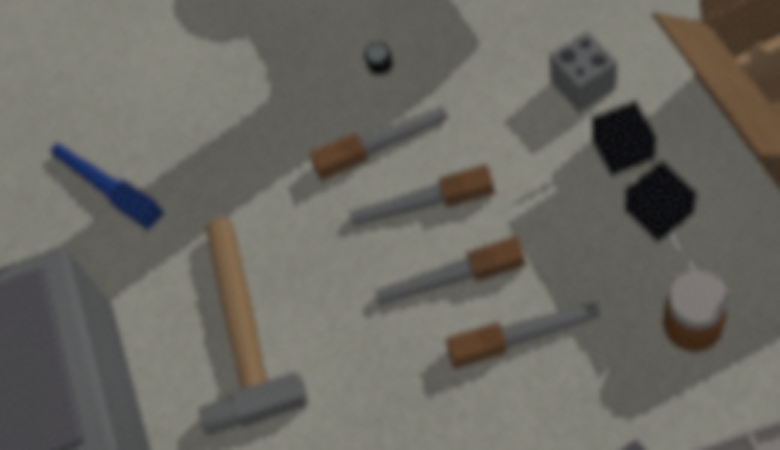

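```bash
python3 - <<'E'
from h import *
t=vision.grab_frame('top'); s=vision.grab_frame('scene')
T=lambda u,v:(100+u/5.7-.4,125+v/5.7-.4); S=lambda u,v:(270+u/4.6-.4,90+v/4.6-.4)
for n,a,z in [('far',(175,192),.097),('far2',(612,163),.097),('near',(187,478),.097),('near2',(640,450),.097),('left',(177,198),.092),('left2',(187,478),.092),('right',(615,158),.092),('right2',(640,450),.092)]:
    print(n,ray(t,T(*a),z)[:2].round(4))
for n,a,z in [('near_l',(462,150),.097),('near_r',(112,303),.097),('far_l',(632,333),.097),('far_r',(250,517),.097),('ll',(465,152),.092),('lr',(628,328),.092),('base_fr',(252,590),0),('base_fl',(592,415),0)]:
    print('S',n,ray(s,S(*a),z)[:2].round(4))
# mandrel axes: tip in top view
for n,u in [('M0',(85,97)),('M1',(355,232)),('M2',(345,360)),('M3',(153,478))]:
    print(n,ray(t,(255+u[0]/5.5-.4,135+u[1]/5.5-.4),.007)[:2].round(4))
E
```

```text
far [0.607  0.3208]
far2 [0.6265 0.0536]
near [0.4316 0.3077]
near2 [0.4494 0.0342]
left [0.6042 0.3209]
left2 [0.4318 0.3091]
right [0.6306 0.0523]
right2 [0.4497 0.0346]
S near_l [0.4365 0.3107]
S near_r [0.4523 0.0366]
S far_l [0.6099 0.321 ]
S far_r [0.6261 0.0359]
S ll [0.4355 0.3153]
S lr [0.6033 0.3249]
S base_fr [0.629  0.0525]
S base_fl [0.6089 0.3281]
M0 [ 0.6491 -0.1737]
M1 [ 0.5569 -0.3572]
M2 [ 0.4697 -0.3491]
M3 [ 0.3899 -0.2187]
```

```bash
cat >> h.py <<'E'
C=np.array([.530,.180]); YAW=.068
def cw(x,y,z,C=None,yaw=None):
    import h
    C=h.C if C is None else C; yaw=h.YAW if yaw is None else yaw
    c,s=np.cos(yaw),np.sin(yaw); return np.array([C[0]+c*x-s*y,C[1]+s*x+c*y,z])
def overlay(f,name,box,k,pts_lines):
    x0,y0,x1,y1=box; im=cv2.resize(f['pixels'][y0:y1,x0:x1],None,fx=k,fy=k,interpolation=cv2.INTER_CUBIC)
    im=np.clip(im.astype(float)*1.5,0,255).astype(np.uint8)
    for L,col in pts_lines:
        P=[tuple(int(v) for v in ((proj(f,p)-[x0,y0]+.5)*k)) for p in L]
        for a,b in zip(P,P[1:]): cv2.line(im,a,b,col,1)
    cv2.imwrite(f'pics/{name}.png',im)
def model():
    L=[]
    R=lambda hx,hy,z:[cw(-hx,-hy,z),cw(hx,-hy,z),cw(hx,hy,z),cw(-hx,hy,z),cw(-hx,-hy,z)]
    L.append((R(.09,.14,.0),(0,255,0)))
    L.append(([cw(-.09,-.14,.097),cw(-.09,.14,.097)],(0,0,255)));L.append(([cw(.09,-.14,.097),cw(.09,.14,.097)],(0,0,255)))
    L.append(([cw(-.088,.14,.092),cw(.088,.14,.092)],(255,255,0)));L.append(([cw(-.088,-.14,.092),cw(.088,-.14,.092)],(255,255,0)))
    for x,w,h,z in((-.049,.015,.009,.062),(.051,.008,.016,.0664)):
        for y in(-.072,-.024,.024,.072):
            L.append(([cw(x,y-.024,z+h),cw(x,y-w,z),cw(x,y+w,z),cw(x,y+.024,z+h)],(255,0,255)))
    return L
E
python3 - <<'E'
from h import *
t=vision.grab_frame('top'); s=vision.grab_frame('scene')
overlay(t,'ot1',(100,125,240,225),5.7,model()); overlay(s,'os1',(270,90,440,225),4.6,model())
E
```

```text
(no output)
```

View pics/ot1.png

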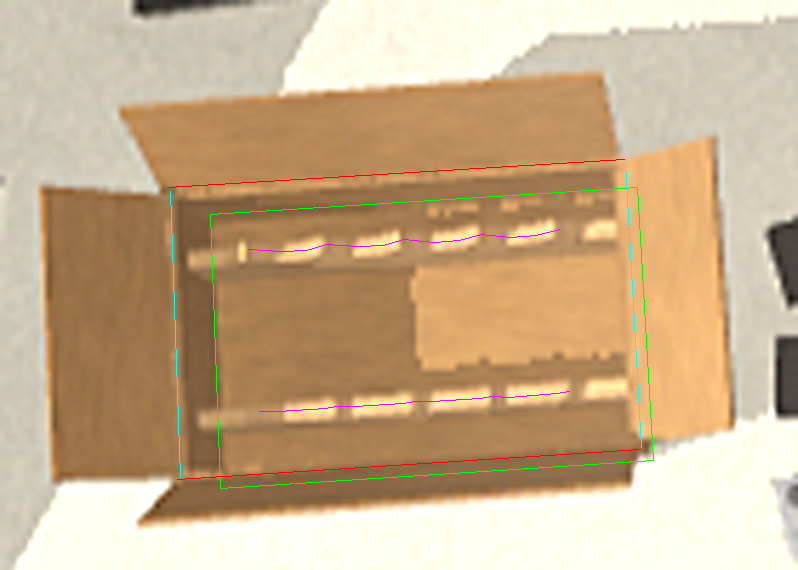

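View pics/os1.png

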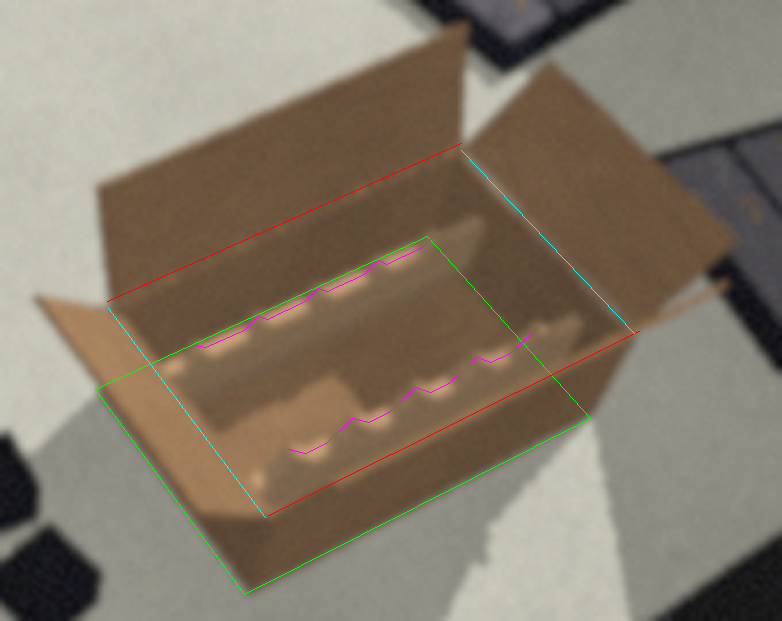

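```bash
python3 -m jog '[0.01,0.01,0,0,0,4, 0.035,0.03,-0.01,0,0,11, 0.065,0.058,-0.02,0,0,18, 0.095,0.085,-0.03,0,0,25, 0.125,0.112,-0.04,0,0,32, 0.155,0.138,-0.05,0,0,39, 0.185,0.165,-0.06,0,0,46, 0.215,0.19,-0.07,0,0,53, 0.245,0.215,-0.08,0,0,60, 0.262,0.233,-0.09,0,0,67]' 90 40
```

```text
time_s: 1.23
eef_pos: [0.3965, -0.2729, 0.3145]
tcp_rot: [0.001, 0.755, 0.656, 0.0]
contact_force: [0.1, 0.6, 0.1]
grip_width: 0.0595
```

```bash
python3 -m jog '[0,0,-0.01,0,0,4, 0,0,-0.03,0,0,8, 0,0,-0.05,0,0,12.5, 0,0,-0.07,0,0,12.5, 0,0,-0.09,0,0,12.5, 0,0,-0.105,0,0,12.5, 0,0,-0.117,0,0,12.5, 0,0,-0.126,0,0,12.5, 0,0,-0.131,0,0,12.5, 0,0,-0.132,0,0,12.5]' 90 40
python3 -m jog '[0,0,0,0,0,0, 0,0,0,0,0,0, 0,0,0,0,0,0, 0,0,0,0,0,0, 0,0,0,0,0,0, 0,0,0,0,0,0, 0,0,0,0,0,0, 0,0,0,0,0,0, 0,0,0,0,0,0, 0,0,0,0,0,0]' 255 40
```

```text
time_s: 2.07
eef_pos: [0.3943, -0.275, 0.1821]
tcp_rot: [-0.0, 0.681, 0.732, 0.0]
contact_force: [-0.3, 0.2, 0.8]
grip_width: 0.0593
time_s: 2.9
eef_pos: [0.3944, -0.2751, 0.1829]
tcp_rot: [0.0, 0.681, 0.732, 0.0]
contact_force: [0.6, -0.5, 2.7]
grip_width: 0.0167
```

```bash
python3 -m jog '[0,0,0.005,0,0,0, 0,0,0.015,0,0,0, 0,0,0.03,0,0,0, 0,0,0.05,0,0,0, 0,0,0.07,0,0,0, 0,0,0.09,0,0,0, 0,0,0.11,0,0,0, 0,0,0.13,0,0,0, 0,0,0.15,0,0,0, 0,0,0.16,0,0,0]'
python3 - <<'E'
from h import *
t=vision.grab_frame('top'); s=vision.grab_frame('scene')
crop(t,'t1',220,135,380,255,5); crop(s,'s1',100,100,300,250,4)
E
```

```text
time_s: 3.73
eef_pos: [0.3944, -0.275, 0.3458]
tcp_rot: [0.002, 0.681, 0.732, -0.0]
contact_force: [0.9, 0.1, -1.4]
grip_width: 0.0168
```

View pics/s1.png

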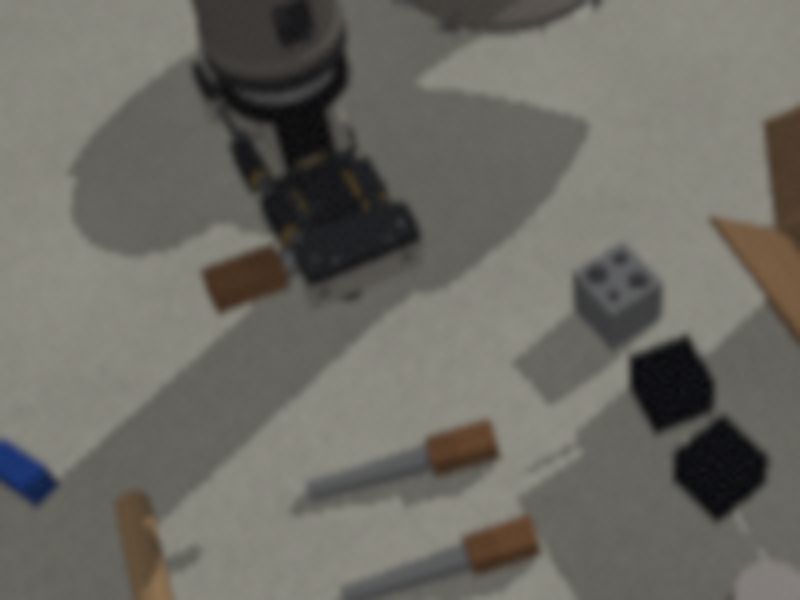

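View pics/t1.png

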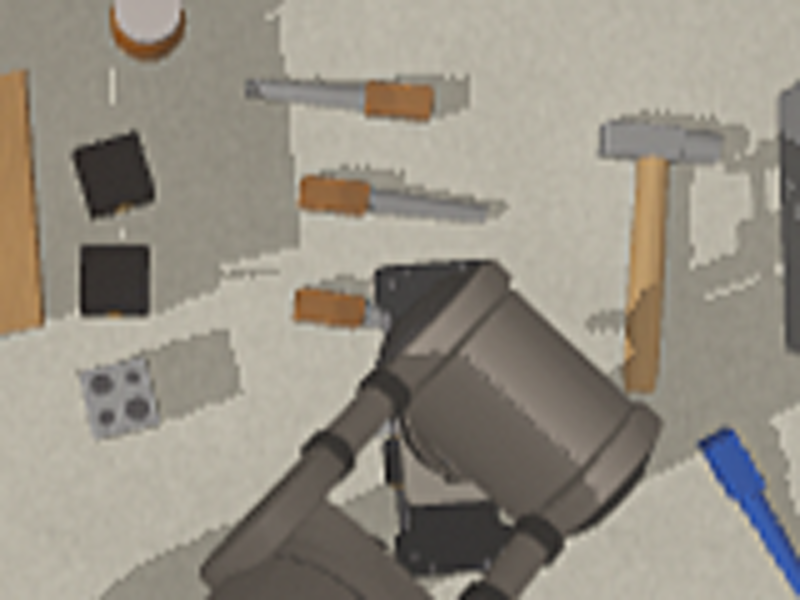

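```bash
python3 - <<'E'
from h import *
s=vision.grab_frame('scene')
for c,st in mandrels(s,smin=100): 
  if st[1]>140: print(c,st[:5],ray(s,c,.175)[:3])
print(monitor.get_obs()['grip_width'])
E
```

```text
[161.22988506 169.45977011] [152 163  19  14 174] [ 0.398813   -0.33226904  0.175     ]
[215.16666667 211.51587302] [208 206  16  12 126] [ 0.57433412 -0.25168826  0.175     ]
[225.1942446  235.79136691] [217 230  17  13 139] [ 0.64476771 -0.25460554  0.175     ]
[290.90425532 261.24468085] [282 254  19  12  94] [ 0.76540739 -0.14473028  0.175     ]
[218.36774194 264.70967742] [210 259  18  13 155] [ 0.70455033 -0.29594958  0.175     ]
[  0.75     368.390625] [  0 348   4  36  64] [ 0.72523537 -0.76033019  0.175     ]
0.01653008106149051
```

```bash
python3 -m jog '[0,0.003,0.01,0,0,-4, 0.004,0.01,0.02,0,0,-11, 0.01,0.03,0.03,0,0,-18, 0.02,0.055,0.04,0,0,-25, 0.03,0.08,0.05,0,0,-32, 0.04,0.105,0.06,0,0,-39, 0.05,0.13,0.07,0,0,-46, 0.06,0.155,0.08,0,0,-53, 0.07,0.18,0.08,0,0,-60, 0.08,0.205,0.08,0,0,-66]'
python3 -m jog '[0.01,0.025,0,0,0,-6, 0.02,0.05,0,0,0,-12, 0.03,0.075,0,0,0,-17, 0.04,0.1,0,0,0,-21, 0.05,0.125,0,0,0,-24, 0.06,0.15,0,0,0,-24.2, 0.067,0.168,0,0,0,-24.2, 0.071,0.177,0,0,0,-24.2, 0.0716,0.179,0,0,0,-24.2, 0.0716,0.179,0,0,0,-24.2]'
python3 - <<'E'
from h import *
t=vision.grab_frame('top'); s=vision.grab_frame('scene')
crop(t,'t2',80,95,240,215,5); crop(s,'s2',260,50,440,200,4.4)
for c,st in mandrels(s,smin=100): print(c,st[:5],ray(s,c,.251)[:3])
E
```

```text
time_s: 4.72
eef_pos: [0.4745, -0.0687, 0.4222]
tcp_rot: [-0.0, 0.971, 0.24, -0.0]
contact_force: [-0.4, 0.6, -1.7]
grip_width: 0.0165
time_s: 5.55
eef_pos: [0.5458, 0.109, 0.4218]
tcp_rot: [0.0, 0.999, 0.034, -0.001]
contact_force: [-0.3, -0.3, -0.6]
grip_width: 0.0167
[182.26086957   6.97826087] [176   4  15   7  46] [-0.13718822 -0.07569558  0.251     ]
[169.54761905  50.52380952] [140  42  51  19 252] [ 0.05347966 -0.18155288  0.251     ]
[133.18644068  62.79661017] [119  57  27  11  59] [ 0.06152554 -0.29348382  0.251     ]
[214.9765625 211.515625 ] [207 206  17  12 128] [ 0.61698575 -0.26224254  0.251     ]
[225.23357664 235.65693431] [217 230  17  12 137] [ 0.68084811 -0.26431443  0.251     ]
[292.21428571 261.        ] [284 257  17   9  70] [ 0.79127856 -0.16208427  0.251     ]
[218.31818182 264.69480519] [210 259  18  13 154] [ 0.73530598 -0.30212453  0.251     ]
[  0.81632653 373.44897959] [  0 360   4  24  49] [ 0.76281957 -0.72438047  0.251     ]
```

View pics/s2.png

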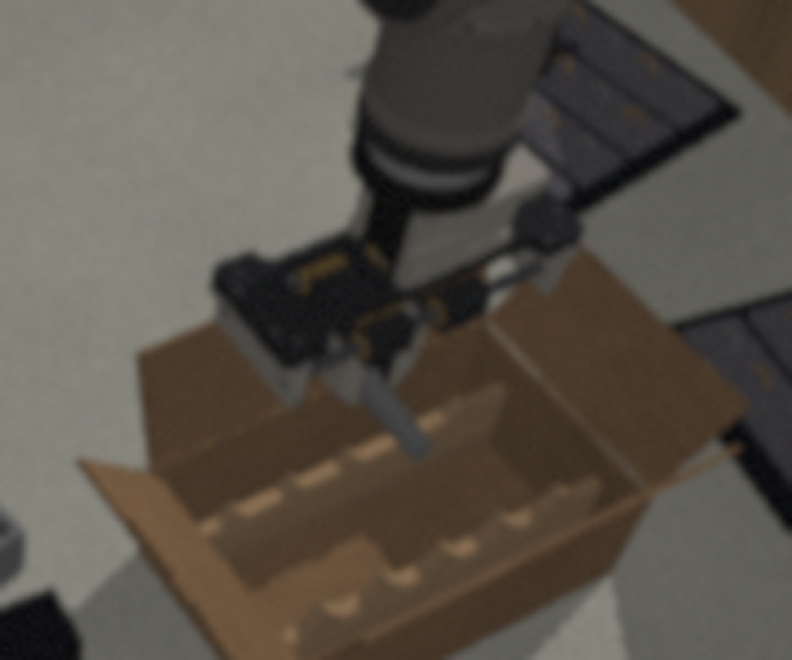

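View pics/t2.png

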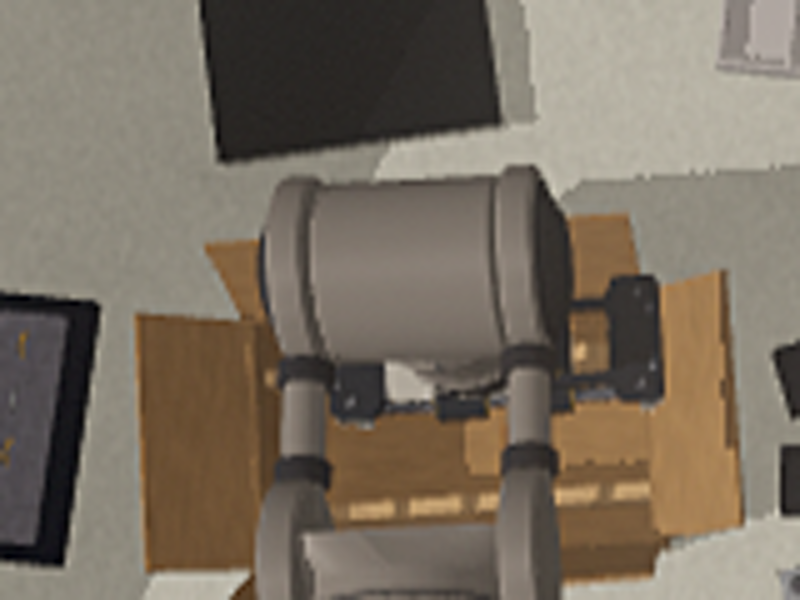

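```bash
python3 -m jog '[0,0,-0.01,0,0,0, 0,0,-0.02,0,0,0, 0,0,-0.035,0,0,0, 0,0,-0.05,0,0,0, 0,0,-0.065,0,0,0, 0,0,-0.08,0,0,0, 0,0,-0.09,0,0,0, 0,0,-0.1,0,0,0, 0,0,-0.11,0,0,0, 0,0,-0.115,0,0,0]'
python3 - <<'E'
from h import *
s=vision.grab_frame('scene')
T=proj(s,[.6026,.113,.135]); print(T)
crop(s,'s3',260,50,440,200,4.4)
E
```

```text
time_s: 6.48
eef_pos: [0.5457, 0.1087, 0.3063]
tcp_rot: [0.0, 0.999, 0.034, -0.001]
contact_force: [-1.0, 0.0, -1.7]
grip_width: 0.0166
[346.55402534 177.58089461]
```

View pics/s3.png

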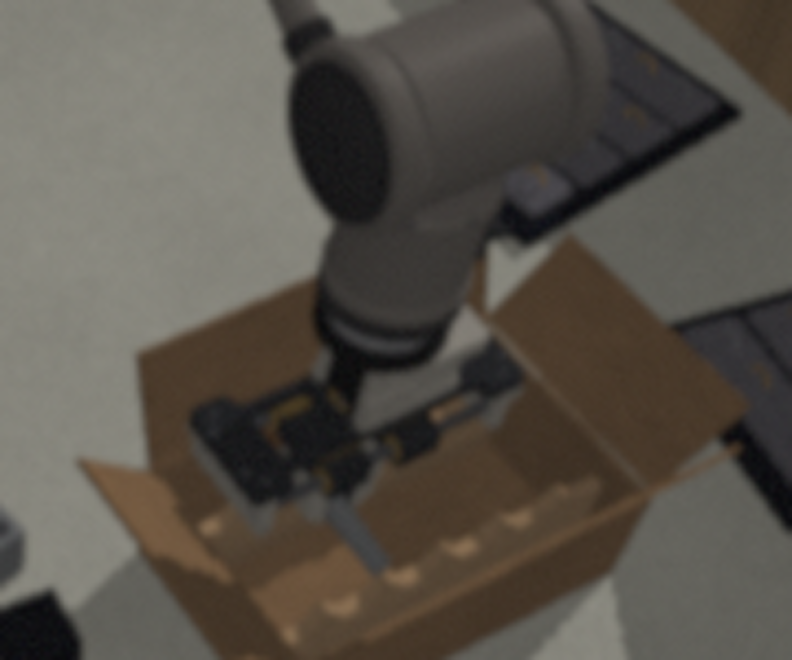

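```bash
python3 -m jog '[0,0,-0.01,0,0,0, 0,0,-0.02,0,0,0, 0,0,-0.03,0,0,0, 0,0,-0.037,0,0,0, 0,0,-0.043,0,0,0, 0,0,-0.047,0,0,0, 0,0,-0.05,0,0,0, 0,0,-0.053,0,0,0, 0,0,-0.056,0,0,0, 0,0,-0.057,0,0,0]'
python3 - <<'E'
from h import *
s=vision.grab_frame('scene')
crop(s,'s4',260,50,440,200,4.4)
E
```

```text
time_s: 7.37
eef_pos: [0.5459, 0.1089, 0.2505]
tcp_rot: [0.0, 0.999, 0.034, -0.0]
contact_force: [-0.2, -0.1, -1.9]
grip_width: 0.0164
```

View pics/s4.png

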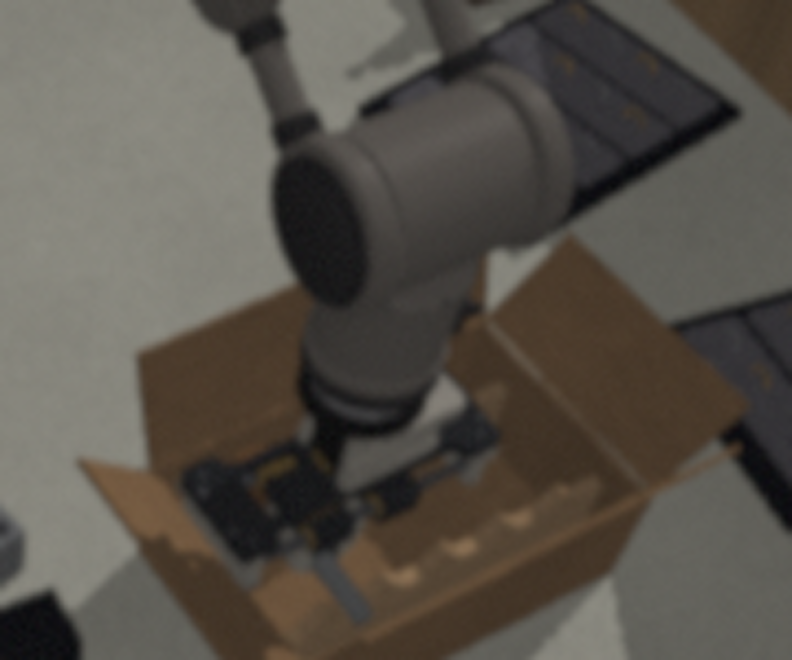

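```bash
python3 -m jog '[0,0,-0.0005,0,0,0, 0,0,-0.001,0,0,0, 0,0,-0.0015,0,0,0, 0,0,-0.002,0,0,0, 0,0,-0.0025,0,0,0, 0,0,-0.003,0,0,0, 0,0,-0.003,0,0,0, 0,0,-0.003,0,0,0, 0,0,-0.003,0,0,0, 0,0,-0.003,0,0,0]'
```

```text
time_s: 8.25
eef_pos: [0.5459, 0.109, 0.2479]
tcp_rot: [0.0, 0.999, 0.034, 0.0]
contact_force: [-1.9, 0.3, 2.8]
grip_width: 0.0166
```

```bash
python3 -m jog '[0,0,0,0,0,0, 0,0,0,0,0,0, 0,0,0,0,0,0, 0,0,0,0,0,0, 0,0,0,0,0,0, 0,0,0,0,0,0, 0,0,0,0,0,0, 0,0,0,0,0,0, 0,0,0,0,0,0, 0,0,0,0,0,0]' 165
python3 -m jog '[0,0,0.005,0,0,0, 0,0,0.015,0,0,0, 0,0,0.03,0,0,0, 0,0,0.05,0,0,0, 0,0,0.07,0,0,0, 0,0,0.1,0,0,0, 0,0,0.13,0,0,0, 0,0,0.15,0,0,0, 0,0,0.17,0,0,0, 0,-0.01,0.18,0,0,0]'
```

```text
time_s: 9.08
eef_pos: [0.5459, 0.1089, 0.2477]
tcp_rot: [0.0, 0.999, 0.034, -0.0]
contact_force: [0.8, -0.4, -0.5]
grip_width: 0.0321
time_s: 9.92
eef_pos: [0.5457, 0.0998, 0.4316]
tcp_rot: [-0.0, 0.999, 0.035, 0.003]
contact_force: [-0.2, 0.1, 0.5]
grip_width: 0.0322
```

```bash
python3 -m jog '[0,-0.01,0,0,0,4, -0.003,-0.035,0,0,0,11, -0.008,-0.07,0,0,0,18, -0.014,-0.105,0,0,0,25, -0.02,-0.14,-0.01,0,0,32, -0.026,-0.175,-0.02,0,0,39, -0.032,-0.21,-0.03,0,0,46, -0.038,-0.24,-0.04,0,0,53, -0.044,-0.265,-0.05,0,0,60, -0.05,-0.28,-0.06,0,0,67]' 90
python3 - <<'E'
from h import *
t=vision.grab_frame('top'); s=vision.grab_frame('scene')
crop(t,'t5',100,110,340,250,3.3); crop(s,'s5',130,80,440,300,2.5)
E
```

```text
time_s: 10.75
eef_pos: [0.4949, -0.1843, 0.3673]
tcp_rot: [0.0, 0.819, 0.574, -0.0]
contact_force: [0.3, 0.8, 0.3]
grip_width: 0.0595
```

View pics/s5.png

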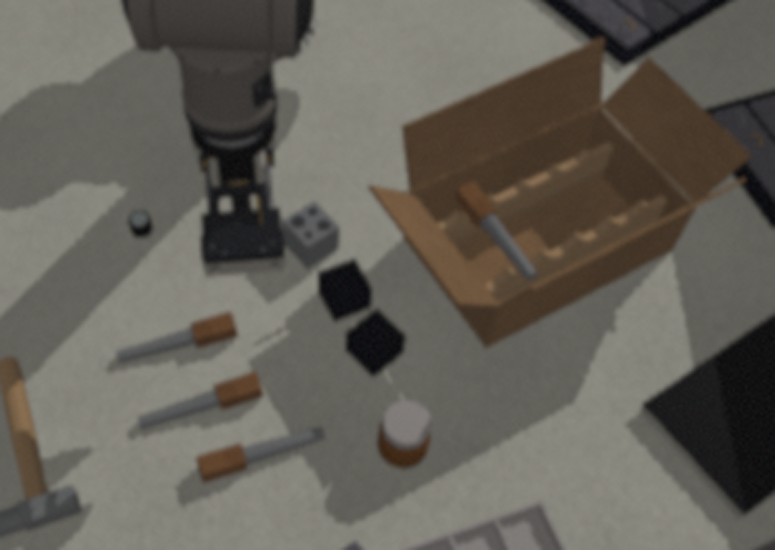

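View pics/t5.png

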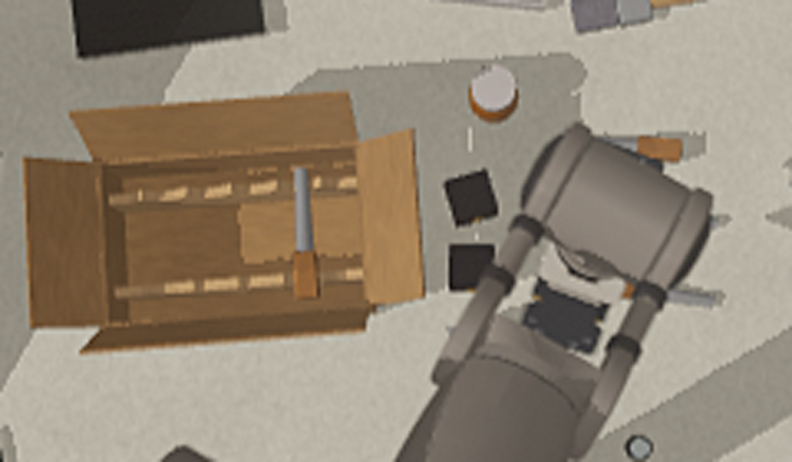

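```bash
python3 -m jog '[-0.002,-0.01,0,0,0,4, -0.006,-0.03,0,0,0,8, -0.01,-0.055,-0.01,0,0,12, -0.014,-0.08,-0.03,0,0,13, -0.017,-0.095,-0.055,0,0,13, -0.019,-0.104,-0.08,0,0,13, -0.0192,-0.106,-0.1,0,0,13, -0.0192,-0.1063,-0.115,0,0,13, -0.0192,-0.1063,-0.125,0,0,13, -0.0192,-0.1063,-0.13,0,0,13]' 90
python3 -m jog '[0,0,-0.01,0,0,0, 0,0,-0.02,0,0,0, 0,0,-0.03,0,0,0, 0,0,-0.04,0,0,0, 0,0,-0.047,0,0,0, 0,0,-0.052,0,0,0, 0,0,-0.055,0,0,0, 0,0,-0.056,0,0,0, 0,0,-0.056,0,0,0, 0,0,-0.056,0,0,0]' 90
```

```text
time_s: 11.68
eef_pos: [0.4768, -0.2868, 0.2369]
tcp_rot: [-0.001, 0.751, 0.66, -0.0]
contact_force: [-0.8, 0.6, 0.3]
grip_width: 0.0594
time_s: 12.52
eef_pos: [0.4769, -0.2875, 0.1821]
tcp_rot: [0.0, 0.75, 0.661, 0.0]
contact_force: [0.6, -0.7, 0.2]
grip_width: 0.0593
```

```bash
python3 -m jog '[0,0,0,0,0,0, 0,0,0,0,0,0, 0,0,0,0,0,0, 0,0,0,0,0,0, 0,0,0,0,0,0, 0,0,0,0,0,0, 0,0,0,0,0,0, 0,0,0,0,0,0, 0,0,0,0,0,0, 0,0,0,0,0,0]' 255 40
python3 -m jog '[0,0,0.005,0,0,0, 0,0,0.015,0,0,0, 0,0,0.03,0,0,0, 0,0,0.055,0,0,0, 0,0,0.08,0,0,0, 0,0,0.11,0,0,0, 0,0,0.14,0,0,0, 0,0,0.17,0,0,0, 0,0,0.2,0,0,0, 0,0,0.24,0,0,0]'
python3 - <<'E'
from h import *
t=vision.grab_frame('top'); s=vision.grab_frame('scene')
crop(s,'s6',100,80,340,280,3.3)
for c,st in mandrels(s,smin=100): 
  if 140<st[4]: print(c,st[:5],ray(s,c,.25)[:3])
E
```

```text
time_s: 13.35
eef_pos: [0.4767, -0.2873, 0.1817]
tcp_rot: [-0.0, 0.75, 0.661, 0.0]
contact_force: [-0.4, 0.9, 1.6]
grip_width: 0.0167
time_s: 14.18
eef_pos: [0.4761, -0.2868, 0.4225]
tcp_rot: [-0.001, 0.75, 0.661, -0.0]
contact_force: [1.5, -0.7, -1.3]
grip_width: 0.0163
[251.83219178   7.98630137] [240   0  23  17 292] [-0.03884215  0.12771883  0.25      ]
[320.76119403   7.62686567] [295   0  59  18 268] [0.0532537  0.33172769 0.25      ]
[176.26470588  23.46323529] [154  15  36  15 272] [-0.06366582 -0.12123077  0.25      ]
[208.01075269 159.30645161] [198 153  19  14 186] [ 0.47537817 -0.22385602  0.25      ]
[218.31410256 264.73076923] [210 259  18  13 156] [ 0.73496878 -0.30208106  0.25      ]
```

View pics/s6.png

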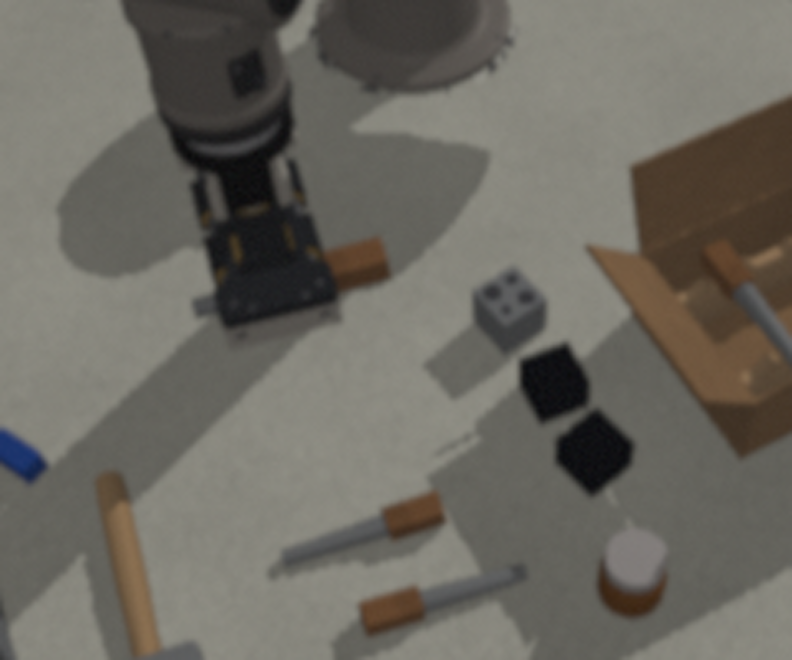

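```bash
python3 -m jog '[0,0.003,0,0,0,4, 0.002,0.01,0,0,0,11, 0.006,0.03,0,0,0,18, 0.01,0.06,0,0,0,25, 0.015,0.09,0,0,0,32, 0.02,0.12,0,0,0,39, 0.025,0.15,0,0,0,46, 0.03,0.18,0,0,0,53, 0.035,0.21,0,0,0,60, 0.04,0.24,0,0,0,67]'
python3 -m jog '[0.004,0.03,0,0,0,7, 0.008,0.06,0,0,0,14, 0.011,0.09,0,0,0,21, 0.014,0.12,0,0,0,28, 0.018,0.15,0,0,0,32, 0.022,0.175,0,0,0,34.1, 0.025,0.193,0,0,0,34.1, 0.026,0.202,0,0,0,34.1, 0.026,0.2043,0,0,0,34.1, 0.026,0.2043,0,0,0,34.1]'
python3 - <<'E'
from h import *
s=vision.grab_frame('scene')
crop(s,'s7',260,50,440,200,4.4); print(proj(s,[.5426+.0569,.157+.0039,.248]))
E
```

```text
time_s: 15.12
eef_pos: [0.5164, -0.0458, 0.4219]
tcp_rot: [0.0, 0.258, 0.966, 0.0]
contact_force: [0.5, 0.3, -1.5]
grip_width: 0.0162
time_s: 15.95
eef_pos: [0.5425, 0.157, 0.4216]
tcp_rot: [-0.0, -0.034, 0.999, -0.0]
contact_force: [-0.1, -0.5, -0.8]
grip_width: 0.0166
[371.54499313 144.02083756]
```

View pics/s7.png

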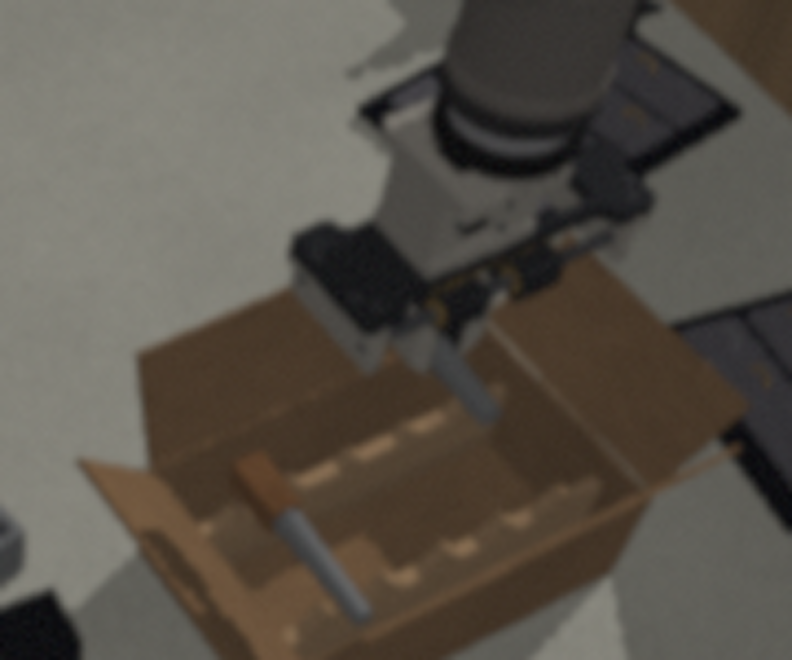

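```bash
python3 -m jog '[0,0,-0.01,0,0,0, 0,0,-0.03,0,0,0, 0,0,-0.05,0,0,0, 0,0,-0.075,0,0,0, 0,0,-0.1,0,0,0, 0,0,-0.12,0,0,0, 0,0,-0.14,0,0,0, 0,0,-0.155,0,0,0, 0,0,-0.165,0,0,0, 0,0,-0.17,0,0,0]'
python3 -m jog '[0,0,-0.0005,0,0,0, 0,0,-0.001,0,0,0, 0,0,-0.0015,0,0,0, 0,0,-0.002,0,0,0, 0,0,-0.0025,0,0,0, 0,0,-0.003,0,0,0, 0,0,-0.0035,0,0,0, 0,0,-0.0035,0,0,0, 0,0,-0.0035,0,0,0, 0,0,-0.0035,0,0,0]'
```

```text
time_s: 16.83
eef_pos: [0.5424, 0.1559, 0.25]
tcp_rot: [-0.001, -0.033, 0.999, -0.0]
contact_force: [0.3, 0.4, -0.6]
grip_width: 0.0166
time_s: 17.67
eef_pos: [0.5428, 0.157, 0.2483]
tcp_rot: [0.0, -0.034, 0.999, 0.0]
contact_force: [-0.8, -0.4, -2.4]
grip_width: 0.0165
```

```bash
python3 -m jog '[0,0,-0.0005,0,0,0, 0,0,-0.001,0,0,0, 0,0,-0.0015,0,0,0, 0,0,-0.002,0,0,0, 0,0,-0.002,0,0,0, 0,0,-0.002,0,0,0, 0,0,-0.002,0,0,0, 0,0,-0.002,0,0,0, 0,0,-0.002,0,0,0, 0,0,-0.002,0,0,0]'
```

```text
time_s: 18.5
eef_pos: [0.5427, 0.1569, 0.2463]
tcp_rot: [-0.0, -0.034, 0.999, 0.0]
contact_force: [-3.3, -0.5, 3.1]
grip_width: 0.0169
```

```bash
python3 -m jog '[0,0,0,0,0,0, 0,0,0,0,0,0, 0,0,0,0,0,0, 0,0,0,0,0,0, 0,0,0,0,0,0, 0,0,0,0,0,0, 0,0,0,0,0,0, 0,0,0,0,0,0, 0,0,0,0,0,0, 0,0,0,0,0,0]' 165
python3 -m jog '[0,0,0.005,0,0,0, 0,0,0.015,0,0,0, 0,0,0.03,0,0,0, 0,0,0.05,0,0,0, 0,0,0.075,0,0,0, 0,0,0.1,0,0,0, 0,0,0.13,0,0,0, 0,0,0.155,0,0,0, 0,-0.01,0.17,0,0,-4, 0,-0.03,0.17,0,0,-10]'
python3 -m jog '[0.001,-0.03,0,0,0,-7, 0.003,-0.06,0,0,0,-14, 0.005,-0.09,0,0,0,-21, 0.007,-0.12,0,0,0,-28, 0.009,-0.15,0,0,0,-35, 0.011,-0.18,0,0,0,-42, 0.013,-0.21,0,0,0,-49, 0.015,-0.24,0,0,0,-56, 0.017,-0.265,0,0,0,-63, 0.018,-0.28,0,0,0,-70]' 90
python3 - <<'E'
from h import *
t=vision.grab_frame('top'); s=vision.grab_frame('scene')
crop(t,'t8',100,110,340,250,3.3); crop(s,'s8',130,80,440,300,2.5)
for f in (t,s):
  for c,st in mandrels(f,smin=100): 
    if 60<st[4]<170: print(c,st[:5],ray(f,c,.012)[:2])
E
```

```text
time_s: 19.33
eef_pos: [0.5428, 0.1569, 0.2463]
tcp_rot: [0.0, -0.034, 0.999, 0.0]
contact_force: [0.0, 0.1, 0.1]
grip_width: 0.0322
time_s: 20.17
eef_pos: [0.5428, 0.1281, 0.4215]
tcp_rot: [0.004, 0.054, 0.999, 0.001]
contact_force: [0.6, -0.3, 0.1]
grip_width: 0.0323
time_s: 21.0
eef_pos: [0.5605, -0.1557, 0.4173]
tcp_rot: [0.001, 0.62, 0.785, -0.0]
contact_force: [-0.5, 0.3, -0.2]
grip_width: 0.0594
[183.46202532   6.26582278] [163   0  38  15 158] [-0.51543183  0.02211804]
[371.         1.765625] [362   0  18   6  64] [-0.20567094  0.77142931]
[73.2556391  34.93984962] [ 61  29  30  13 133] [-0.51581247 -0.44510259]
[340.06422018 175.        ] [333 167  16  17 109] [0.52386376 0.16758063]
[225.13970588 235.71323529] [217 230  17  12 136] [ 0.5665466  -0.23340615]
[290.80851064 261.20212766] [282 254  19  12  94] [ 0.71110202 -0.10194545]
[218.33333333 264.75      ] [210 259  18  13 156] [ 0.63850071 -0.2830029 ]
```

View pics/s8.png

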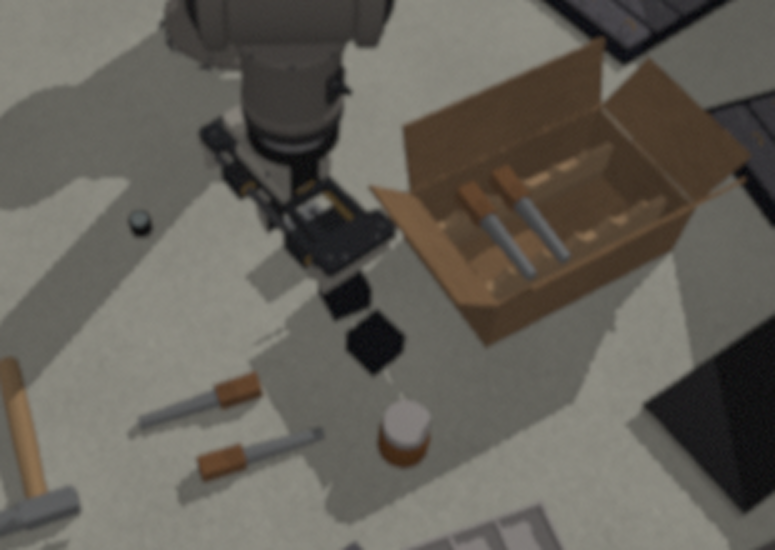

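View pics/t8.png

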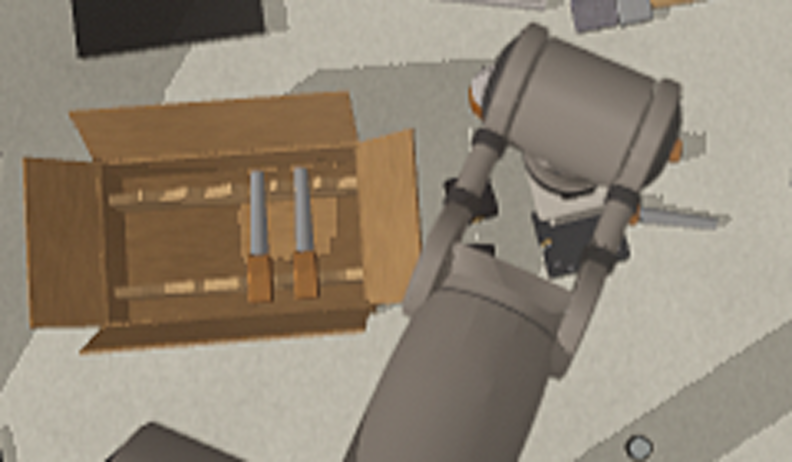

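```bash
python3 -m jog '[0,-0.015,0,0,0,-4, 0.001,-0.045,-0.01,0,0,-9, 0.001,-0.075,-0.03,0,0,-14, 0.0015,-0.1,-0.055,0,0,-18.6, 0.0017,-0.12,-0.08,0,0,-18.6, 0.0017,-0.133,-0.105,0,0,-18.6, 0.0017,-0.138,-0.13,0,0,-18.6, 0.0017,-0.1384,-0.15,0,0,-18.6, 0.0017,-0.1384,-0.165,0,0,-18.6, 0.0017,-0.1384,-0.175,0,0,-18.6]' 90
python3 -m jog '[0,0,-0.01,0,0,0, 0,0,-0.02,0,0,0, 0,0,-0.03,0,0,0, 0,0,-0.04,0,0,0, 0,0,-0.048,0,0,0, 0,0,-0.054,0,0,0, 0,0,-0.058,0,0,0, 0,0,-0.059,0,0,0, 0,0,-0.059,0,0,0, 0,0,-0.059,0,0,0]' 90
```

```text
time_s: 21.93
eef_pos: [0.5624, -0.2904, 0.2399]
tcp_rot: [-0.001, 0.734, 0.679, -0.0]
contact_force: [0.7, 0.8, 0.3]
grip_width: 0.0593
time_s: 22.77
eef_pos: [0.5626, -0.2916, 0.1826]
tcp_rot: [0.0, 0.736, 0.677, 0.0]
contact_force: [0.1, -1.3, 0.2]
grip_width: 0.0595
```

```bash
python3 -m jog '[0,0,0,0,0,0, 0,0,0,0,0,0, 0,0,0,0,0,0, 0,0,0,0,0,0, 0,0,0,0,0,0, 0,0,0,0,0,0, 0,0,0,0,0,0, 0,0,0,0,0,0, 0,0,0,0,0,0, 0,0,0,0,0,0]' 255 40
python3 -m jog '[0,0,0.005,0,0,0, 0,0,0.015,0,0,0, 0,0,0.03,0,0,0, 0,0,0.055,0,0,0, 0,0,0.08,0,0,0, 0,0,0.11,0,0,0, 0,0,0.14,0,0,0, 0,0,0.17,0,0,0, 0,0,0.2,0,0,0, 0,0,0.24,0,0,0]'
python3 - <<'E'
from h import *
t=vision.grab_frame('top'); s=vision.grab_frame('scene')
crop(s,'s9',100,80,340,280,3.3)
for c,st in mandrels(s,smin=100): 
  if 140<st[4]: print(c,st[:5],ray(s,c,.25)[:3])
E
```

```text
time_s: 23.6
eef_pos: [0.5624, -0.2914, 0.1823]
tcp_rot: [-0.0, 0.736, 0.677, 0.0]
contact_force: [-0.6, -0.4, 1.0]
grip_width: 0.0166
time_s: 24.43
eef_pos: [0.5618, -0.291, 0.4228]
tcp_rot: [-0.002, 0.736, 0.677, -0.0]
contact_force: [1.3, -0.7, -1.3]
grip_width: 0.0166
[171.26071429  49.325     ] [155  42  36  16 280] [ 0.04907025 -0.17499202  0.25      ]
[  3.57792208 140.75974026] [  0 129   9  25 154] [ 0.2087199  -0.66328147  0.25      ]
[219.93370166 186.52486188] [211 180  18  14 181] [ 0.55990773 -0.22734087  0.25      ]
[218.28025478 264.77070064] [210 259  18  13 157] [ 0.7350198  -0.30217586  0.25      ]
```

View pics/s9.png

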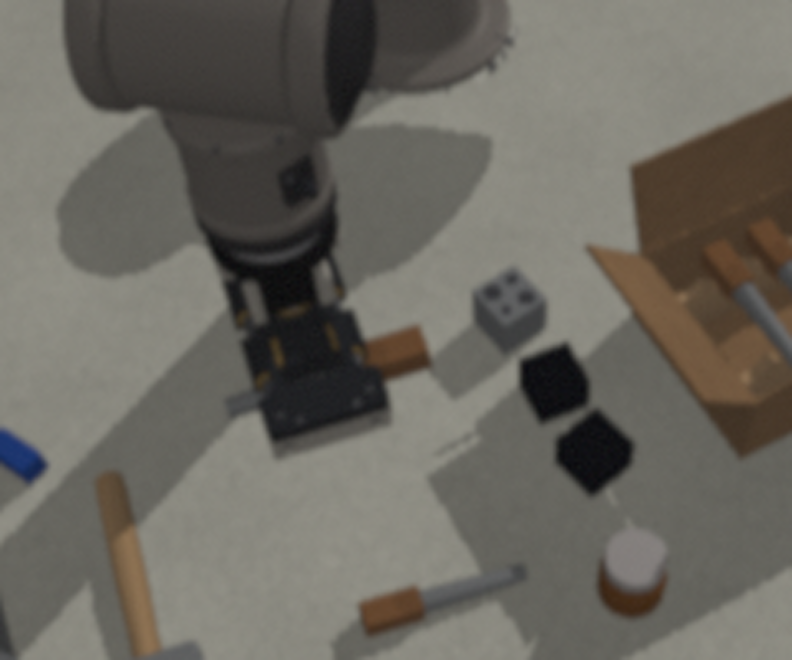

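```bash
python3 -m jog '[0,0.005,0,0,0,4, -0.001,0.02,0,0,0,11, -0.003,0.045,0,0,0,18, -0.005,0.075,0,0,0,25, -0.007,0.105,0,0,0,32, -0.009,0.135,0,0,0,39, -0.011,0.165,0,0,0,46, -0.013,0.195,0,0,0,53, -0.014,0.225,0,0,0,60, -0.015,0.255,0,0,0,67]'
python3 -m jog '[-0.001,0.03,0,0,0,7, -0.002,0.06,0,0,0,14, -0.003,0.09,0,0,0,21, -0.004,0.12,0,0,0,27, -0.005,0.15,0,0,0,30, -0.006,0.18,0,0,0,31.7, -0.007,0.21,0,0,0,31.7, -0.008,0.23,0,0,0,31.7, -0.008,0.239,0,0,0,31.7, -0.008,0.2412,0,0,0,31.7]'
python3 - <<'E'
from h import *
s=vision.grab_frame('scene')
crop(s,'s10',260,50,440,200,4.4); print((proj(s,[.5394+.0569,.2048+.0039,.248])-[260,50])*4.4)
E
```

```text
time_s: 25.37
eef_pos: [0.5468, -0.035, 0.4224]
tcp_rot: [0.0, 0.237, 0.972, 0.0]
contact_force: [-0.3, 0.0, -1.6]
grip_width: 0.0166
time_s: 26.2
eef_pos: [0.539, 0.2061, 0.4222]
tcp_rot: [-0.0, -0.036, 0.999, 0.0]
contact_force: [-0.1, -0.3, -1.5]
grip_width: 0.0166
[558.12745824 382.30757859]
```

View pics/s10.png

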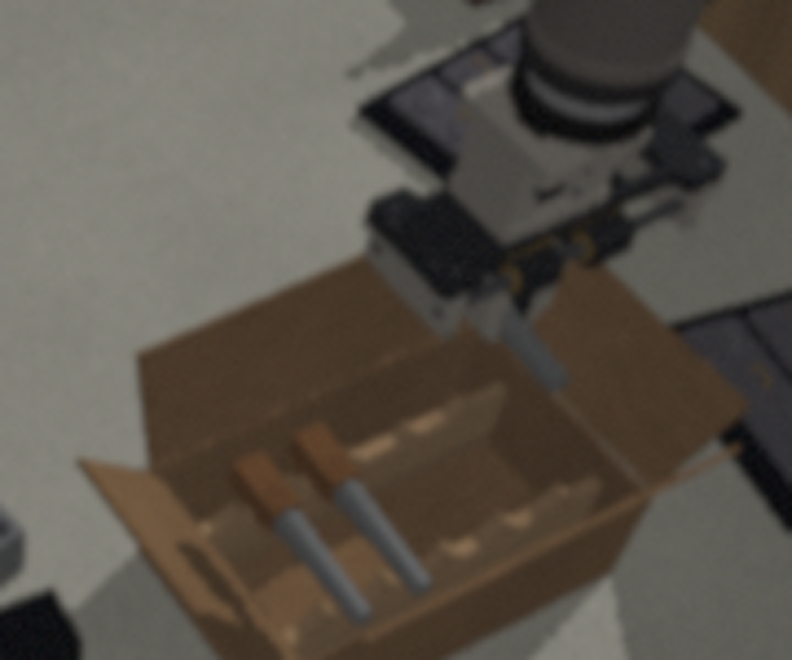

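```bash
python3 -m jog '[0,0,-0.01,0,0,0, 0,0,-0.03,0,0,0, 0,0,-0.05,0,0,0, 0,0,-0.075,0,0,0, 0,0,-0.1,0,0,0, 0,0,-0.12,0,0,0, 0,0,-0.14,0,0,0, 0,0,-0.155,0,0,0, 0,0,-0.165,0,0,0, 0,0,-0.17,0,0,0]'
python3 -m jog '[0,0,-0.001,0,0,0, 0,0,-0.002,0,0,0, 0,0,-0.003,0,0,0, 0,0,-0.0035,0,0,0, 0,0,-0.004,0,0,0, 0,0,-0.0045,0,0,0, 0,0,-0.005,0,0,0, 0,0,-0.005,0,0,0, 0,0,-0.005,0,0,0, 0,0,-0.005,0,0,0]'
```

```text
time_s: 27.08
eef_pos: [0.5392, 0.2034, 0.2504]
tcp_rot: [-0.001, -0.034, 0.999, -0.0]
contact_force: [-0.2, -0.3, -1.6]
grip_width: 0.0171
time_s: 27.92
eef_pos: [0.5395, 0.2048, 0.2475]
tcp_rot: [0.0, -0.035, 0.999, 0.0]
contact_force: [0.4, 0.4, 0.9]
grip_width: 0.0165
```

```bash
python3 -m jog '[0,0,-0.0005,0,0,0, 0,0,-0.0005,0,0,0, 0,0,-0.0005,0,0,0, 0,0,-0.0005,0,0,0, 0,0,-0.0005,0,0,0, 0,0,-0.0005,0,0,0, 0,0,-0.0005,0,0,0, 0,0,-0.0005,0,0,0, 0,0,-0.0005,0,0,0, 0,0,-0.0005,0,0,0]' 165
python3 -m jog '[0,0,0.005,0,0,0, 0,0,0.015,0,0,0, 0,0,0.03,0,0,0, 0,0,0.05,0,0,0, 0,0,0.075,0,0,0, 0,0,0.1,0,0,0, 0,0,0.13,0,0,0, 0,0,0.155,0,0,0, 0,-0.01,0.17,0,0,-4, 0,-0.03,0.17,0,0,-10]'
python3 -m jog '[0.005,-0.03,0,0,0,-7, 0.013,-0.06,0,0,0,-14, 0.022,-0.09,0,0,0,-21, 0.031,-0.12,0,0,0,-28, 0.04,-0.15,0,0,0,-35, 0.05,-0.18,0,0,0,-42, 0.06,-0.21,0,0,0,-49, 0.07,-0.24,0,0,0,-56, 0.078,-0.265,0,0,0,-63, 0.083,-0.28,0,0,0,-70]' 90
python3 - <<'E'
from h import *
t=vision.grab_frame('top'); s=vision.grab_frame('scene')
crop(t,'t11',100,110,340,250,3.3); crop(s,'s11',130,80,440,300,2.5)
for f in (t,s):
  for c,st in mandrels(f,smin=100): 
    if 60<st[4]<170: print(c,st[:5],ray(f,c,.012)[:2])
E
```

```text
time_s: 28.75
eef_pos: [0.5395, 0.2047, 0.2468]
tcp_rot: [0.0, -0.035, 0.999, 0.0]
contact_force: [-0.1, -0.8, 0.1]
grip_width: 0.0321
time_s: 29.58
eef_pos: [0.5394, 0.1759, 0.422]
tcp_rot: [0.004, 0.053, 0.999, 0.001]
contact_force: [0.6, -0.6, -0.6]
grip_width: 0.0325
time_s: 30.42
eef_pos: [0.6227, -0.1081, 0.4176]
tcp_rot: [0.001, 0.619, 0.785, -0.0]
contact_force: [-0.2, 0.4, -0.3]
grip_width: 0.0597
[495.44776119  90.88059701] [490  83  14  17  67] [ 0.89243904 -1.0416883 ]
[299.3372093  154.63953488] [293 151  14   8  86] [ 0.6395456  -0.28314476]
[  2.92  138.008] [  0 128   8  21 125] [-0.06807908 -0.75959592]
[352.78888889 167.8       ] [346 161  14  15  90] [0.51703568 0.21803705]
[339.83962264 174.69811321] [333 167  16  16 106] [0.52259904 0.16754916]
[290.36893204 261.12621359] [282 254  19  12 103] [ 0.71041129 -0.10291936]
[218.28025478 264.77070064] [210 259  18  13 157] [ 0.63849556 -0.2831541 ]
[458.55882353 288.98529412] [447 280  27  17  68] [0.9615388  0.25677841]
[  0.88       369.66666667] [  0 348   4  36  75] [ 0.66621385 -0.83905449]
```

View pics/s11.png

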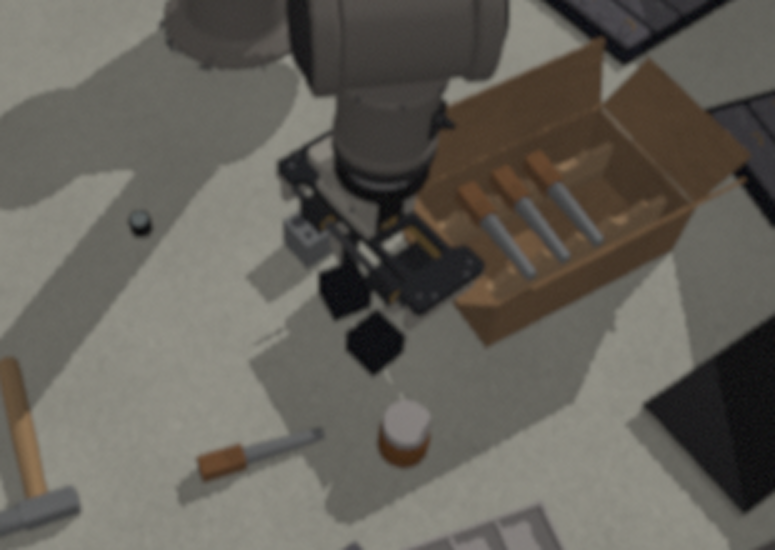

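View pics/t11.png

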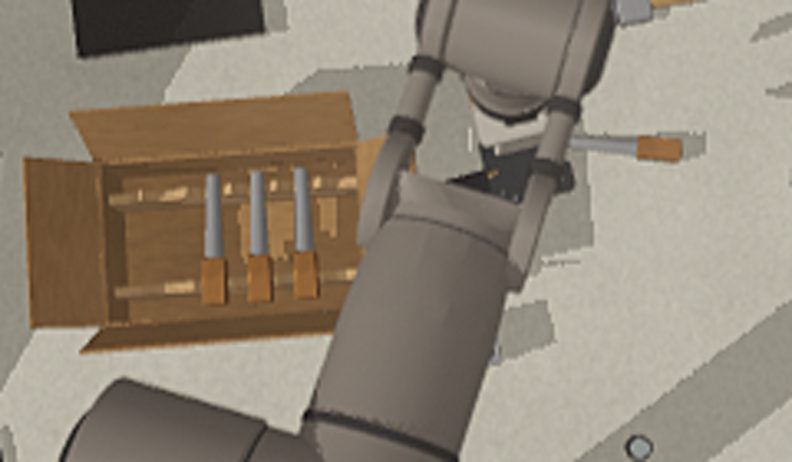

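```bash
python3 -m jog '[0.002,-0.015,0,0,0,-4, 0.007,-0.04,-0.01,0,0,-9, 0.012,-0.07,-0.03,0,0,-14, 0.017,-0.095,-0.055,0,0,-19, 0.02,-0.11,-0.08,0,0,-19, 0.021,-0.117,-0.105,0,0,-19, 0.0213,-0.1202,-0.13,0,0,-19, 0.0213,-0.1202,-0.15,0,0,-19, 0.0213,-0.1202,-0.165,0,0,-19, 0.0213,-0.1202,-0.175,0,0,-19]' 90
python3 -m jog '[0,0,-0.01,0,0,0, 0,0,-0.02,0,0,0, 0,0,-0.03,0,0,0, 0,0,-0.04,0,0,0, 0,0,-0.048,0,0,0, 0,0,-0.054,0,0,0, 0,0,-0.058,0,0,0, 0,0,-0.059,0,0,0, 0,0,-0.059,0,0,0, 0,0,-0.059,0,0,0]' 90
python3 -m jog '[0,0,0,0,0,0, 0,0,0,0,0,0, 0,0,0,0,0,0, 0,0,0,0,0,0, 0,0,0,0,0,0, 0,0,0,0,0,0, 0,0,0,0,0,0, 0,0,0,0,0,0, 0,0,0,0,0,0, 0,0,0,0,0,0]' 255 40
```

```text
time_s: 31.35
eef_pos: [0.6434, -0.2242, 0.2404]
tcp_rot: [-0.001, 0.736, 0.677, -0.0]
contact_force: [-0.1, 0.2, -0.1]
grip_width: 0.0591
time_s: 32.18
eef_pos: [0.6439, -0.2256, 0.1832]
tcp_rot: [0.0, 0.737, 0.675, 0.0]
contact_force: [-0.4, -0.4, -0.5]
grip_width: 0.0592
time_s: 33.02
eef_pos: [0.6438, -0.2255, 0.1828]
tcp_rot: [0.0, 0.737, 0.675, 0.0]
contact_force: [-0.2, 0.2, 0.3]
grip_width: 0.0167
```

```bash
python3 -m jog '[0,0,0.005,0,0,0, 0,0,0.015,0,0,0, 0,0,0.03,0,0,0, 0,0,0.055,0,0,0, 0,0,0.08,0,0,0, 0,0,0.11,0,0,0, 0,0,0.14,0,0,0, 0,0,0.17,0,0,0, 0,0,0.2,0,0,0, 0,0,0.24,0,0,0]'
python3 - <<'E'
from h import *
s=vision.grab_frame('scene')
crop(s,'s12',100,80,340,280,3.3)
for c,st in mandrels(s,smin=100): 
  if 140<st[4]: print(c,st[:5],ray(s,c,.25)[:3])
E
```

```text
time_s: 33.85
eef_pos: [0.6431, -0.2252, 0.4231]
tcp_rot: [-0.002, 0.737, 0.675, -0.001]
contact_force: [0.3, -0.2, -2.5]
grip_width: 0.0162
[325.33673469   6.20748299] [301   0  58  16 294] [0.05270875 0.34919088 0.25      ]
[74.11004785 34.35885167] [ 56  26  36  17 209] [-0.14289845 -0.42217977  0.25      ]
[210.13839286 222.78571429] [199 216  23  15 224] [ 0.63811186 -0.28202774  0.25      ]
```

View pics/s12.png

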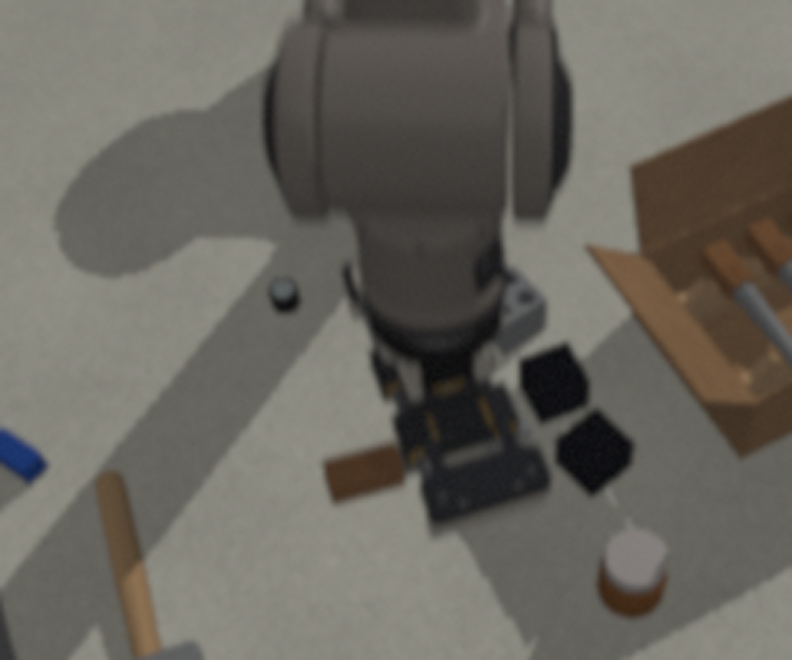

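```bash
python3 -m jog '[-0.001,0.005,0,0,0,-4, -0.004,0.02,0,0,0,-11, -0.01,0.045,0,0,0,-18, -0.017,0.075,0,0,0,-25, -0.024,0.105,0,0,0,-32, -0.031,0.135,0,0,0,-39, -0.038,0.165,0,0,0,-46, -0.045,0.195,0,0,0,-53, -0.052,0.225,0,0,0,-60, -0.058,0.255,0,0,0,-66]'
python3 -m jog '[-0.007,0.03,0,0,0,-5, -0.014,0.06,0,0,0,-9, -0.021,0.09,0,0,0,-12, -0.028,0.12,0,0,0,-14, -0.034,0.15,0,0,0,-15.1, -0.04,0.18,0,0,0,-15.1, -0.045,0.203,0,0,0,-15.1, -0.049,0.217,0,0,0,-15.1, -0.0497,0.2232,0,0,0,-15.1, -0.0497,0.2232,0,0,0,-15.1]'
python3 - <<'E'
from h import *
s=vision.grab_frame('scene')
crop(s,'s13',260,50,440,200,4.4); print((proj(s,[.5361+.0569,.2527+.0039,.248])-[260,50])*4.4)
E
```

```text
time_s: 34.73
eef_pos: [0.5848, 0.031, 0.4236]
tcp_rot: [0.0, 0.987, 0.162, 0.0]
contact_force: [0.3, -0.0, -1.8]
grip_width: 0.0163
time_s: 35.57
eef_pos: [0.5357, 0.2535, 0.423]
tcp_rot: [0.0, 0.999, 0.035, 0.0]
contact_force: [0.1, -1.1, -0.8]
grip_width: 0.0171
[623.82239169 351.52845814]
```

View pics/s13.png

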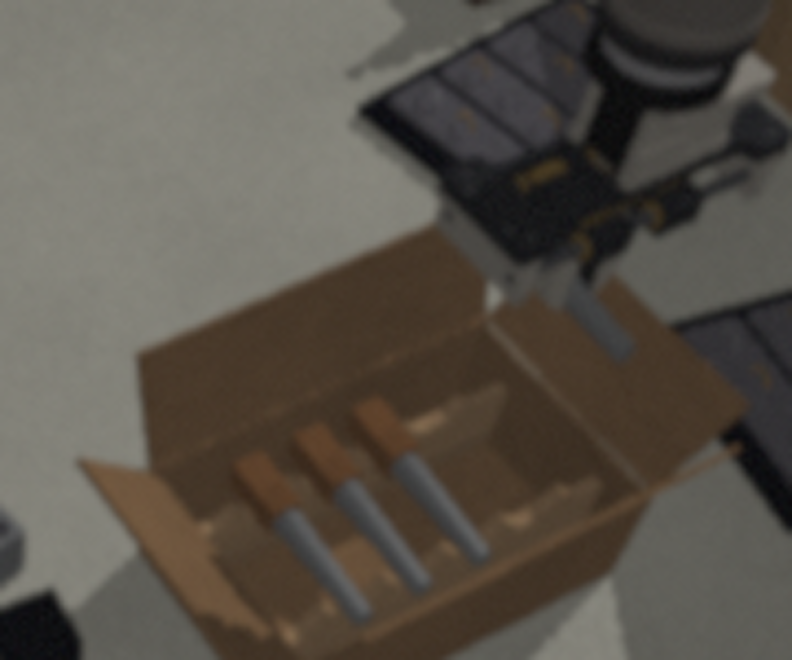

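```bash
python3 -m jog '[0,0,-0.01,0,0,0, 0,0,-0.03,0,0,0, 0,0,-0.05,0,0,0, 0,0,-0.075,0,0,0, 0,0,-0.1,0,0,0, 0,0,-0.12,0,0,0, 0,0,-0.14,0,0,0, 0,0,-0.155,0,0,0, 0,0,-0.165,0,0,0, 0,0,-0.17,0,0,0]'
python3 -m jog '[0,0,-0.001,0,0,0, 0,0,-0.002,0,0,0, 0,0,-0.003,0,0,0, 0,0,-0.0035,0,0,0, 0,0,-0.004,0,0,0, 0,0,-0.0045,0,0,0, 0,0,-0.005,0,0,0, 0,0,-0.0055,0,0,0, 0,0,-0.0055,0,0,0, 0,0,-0.0055,0,0,0]'
```

```text
time_s: 36.45
eef_pos: [0.536, 0.2514, 0.2508]
tcp_rot: [0.001, 0.999, 0.033, -0.001]
contact_force: [0.5, -0.2, -0.5]
grip_width: 0.0168
time_s: 37.28
eef_pos: [0.5361, 0.2528, 0.2477]
tcp_rot: [-0.0, 0.999, 0.034, 0.0]
contact_force: [-1.1, -0.2, 3.0]
grip_width: 0.0165
```

```bash
python3 -m jog '[0,0,0,0,0,0, 0,0,0,0,0,0, 0,0,0,0,0,0, 0,0,0,0,0,0, 0,0,0,0,0,0, 0,0,0,0,0,0, 0,0,0,0,0,0, 0,0,0,0,0,0, 0,0,0,0,0,0, 0,0,0,0,0,0]' 165
python3 -m jog '[0,0,0.005,0,0,0, 0,0,0.015,0,0,0, 0,0,0.03,0,0,0, 0,0,0.055,0,0,0, 0,0,0.08,0,0,0, 0,0,0.11,0,0,0, 0,0,0.14,0,0,0, 0,0.01,0.16,0,0,0, 0,0.03,0.17,0,0,0, 0,0.06,0.17,0,0,0]'
python3 -m jog '[0,0.03,0,0,0,0, 0,0.06,0,0,0,0, -0.01,0.09,0,0,0,0, -0.03,0.115,0,0,0,0, -0.05,0.13,0,0,0,0, -0.07,0.145,0,0,0,0, -0.09,0.16,0,0,0,0, -0.1,0.17,0,0,0,0, -0.11,0.175,0,0,0,0, -0.11,0.175,0,0,0,0]' 255
python3 - <<'E'
from h import *
t=vision.grab_frame('top'); s=vision.grab_frame('scene')
overlay(t,'t14',(90,110,250,235),5,[]); overlay(s,'s14',(260,70,440,220),4.4,[])
E
```

```text
time_s: 38.12
eef_pos: [0.536, 0.2528, 0.2472]
tcp_rot: [0.0, 0.999, 0.034, 0.0]
contact_force: [-0.7, -0.6, -0.5]
grip_width: 0.0323
time_s: 38.95
eef_pos: [0.5364, 0.3118, 0.4224]
tcp_rot: [-0.001, 0.999, 0.032, 0.004]
contact_force: [1.0, 0.3, -0.5]
grip_width: 0.0325
time_s: 39.78
eef_pos: [0.4245, 0.4886, 0.418]
tcp_rot: [-0.0, 0.999, 0.035, 0.0]
contact_force: [0.8, -0.6, 0.2]
grip_width: 0.0003
```

View pics/s14.png

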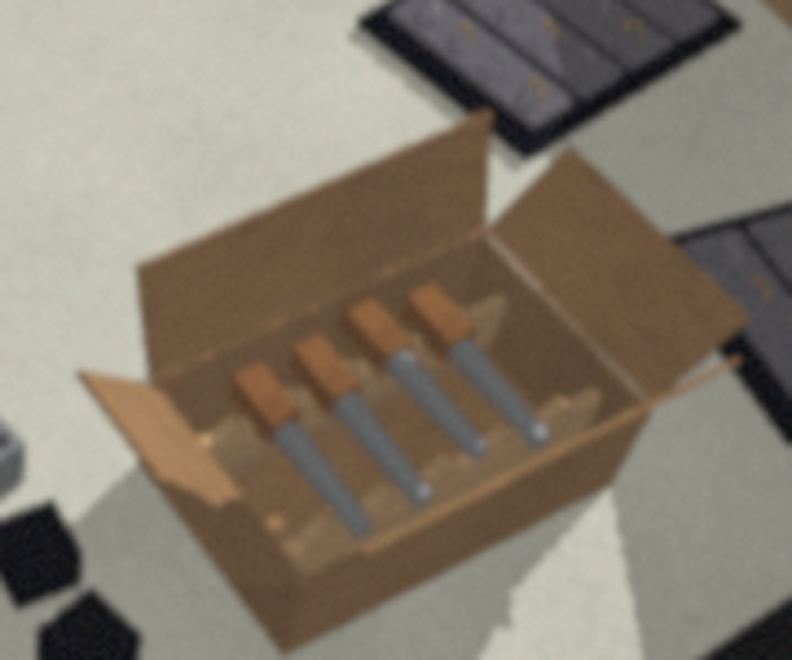

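View pics/t14.png

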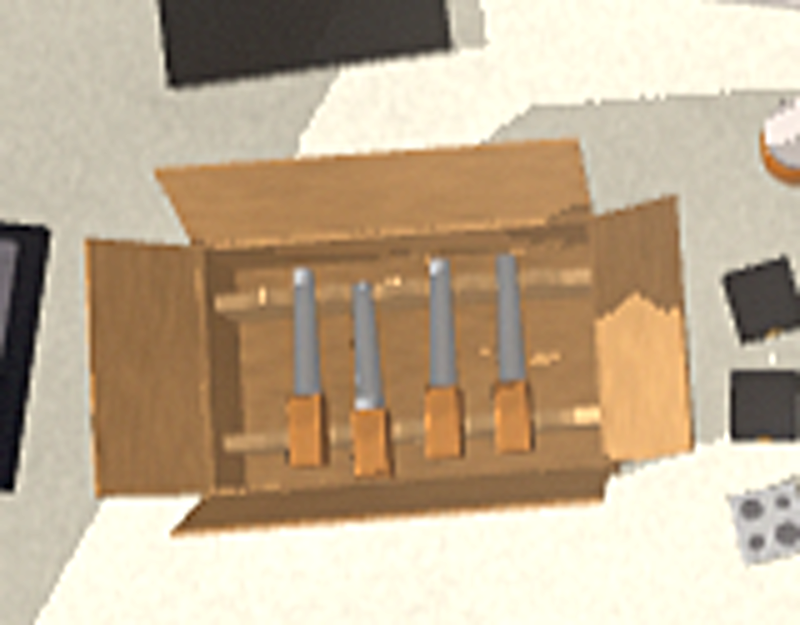

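```bash
cat >> h.py <<'E'
def tocart(p,C=np.array([.528,.180]),yaw=.068):
    d=np.asarray(p)[:2]-C; c,s=np.cos(yaw),np.sin(yaw); return np.array([c*d[0]+s*d[1],-s*d[0]+c*d[1]])*1000
E
python3 - <<'E'
from h import *
t=vision.grab_frame('top'); s=vision.grab_frame('scene')
T=lambda u,v:(90+u/5-.5,110+v/5-.5); S=lambda u,v:(260+u/4.4-.5,70+v/4.4-.5)
# tips, handle/blade joint, butt
for n,tip,j,b in[('y72',(303,270),(306,395),(308,466)),('y24',(363,284),(368,408),(371,475)),('y-24',(438,260),(442,387),(445,457)),('y-72',(506,256),(511,381),(515,452))]:
    print('T',n,[tocart(ray(t,T(*p),z)).round(1) for p,z in((tip,.074),(j,.086),(b,.086))])
for n,tip,j in[('y72',(540,438),(463,335)),('y24',(478,452),(403,352)),('y-24',(420,498),(345,393)),('y-72',(360,532),(288,422))]:
    print('S',n,[tocart(ray(s,S(*p),z)).round(1) for p,z in((tip,.072),(j,.086))])
for n,a,b in[('y72',(303,270),(540,438)),('y24',(363,284),(478,452)),('y-24',(438,260),(420,498)),('y-72',(506,256),(360,532))]:
    p=tri(t,T(*a),s,S(*b)); print(n,'tip',tocart(p).round(1),p[2].round(4))
E
```

```text
T y72 [array([69.8, 72.4]), array([-21. ,  71.1]), array([-70.9,  71.7])]
T y24 [array([57.1, 30.5]), array([-32.9,  28.3]), array([-80. ,  28.3])]
T y-24 [array([ 71. , -23.3]), array([-21.5, -23.8]), array([-70.7, -23.6])]
T y-72 [array([ 70.9, -71.6]), array([-20.3, -72.2]), array([-70.4, -72.5])]
S y72 [array([65.9, 74.2]), array([-21.7,  73.2])]
S y24 [array([55.2, 31. ]), array([-29.3,  28.5])]
S y-24 [array([ 66.5, -24.6]), array([-19.6, -26.1])]
S y-72 [array([ 69.3, -74.2]), array([-18., -73.])]
y72 tip [68.7 71. ] 0.0776
y24 tip [56.7 29.9] 0.0745
y-24 tip [ 69.4 -25.4] 0.0764
y-72 tip [ 70.2 -72.8] 0.0724
```

```bash
python3 -m jog '[0.01,-0.01,0,0,0,0, 0.025,-0.035,0,0,0,0, 0.04,-0.07,0,0,0,0, 0.055,-0.105,0,0,0,0, 0.07,-0.14,0,0,0,0, 0.08,-0.175,0,0,0,0, 0.09,-0.21,0,0,0,0, 0.097,-0.245,0,0,0,0, 0.101,-0.27,0,0,0,0, 0.1016,-0.2808,0,0,0,0]' 177
python3 -m jog '[0,0,-0.01,0,0,0, 0,0,-0.03,0,0,0, 0,0,-0.05,0,0,0, 0,0,-0.07,0,0,0, 0,0,-0.09,0,0,0, 0,0,-0.105,0,0,0, 0,0,-0.115,0,0,0, 0,0,-0.12,0,0,0, 0,0,-0.12,0,0,0, 0,0,-0.12,0,0,0]' 177
python3 - <<'E'
from h import *
s=vision.grab_frame('scene')
overlay(s,'s15',(270,90,420,200),5.2,[])
E
```

```text
time_s: 40.82
eef_pos: [0.529, 0.2021, 0.4173]
tcp_rot: [0.001, 1.0, 0.031, 0.0]
contact_force: [-0.1, 0.5, -1.5]
grip_width: 0.0284
time_s: 41.65
eef_pos: [0.5278, 0.2073, 0.2975]
tcp_rot: [-0.0, 0.999, 0.034, 0.0]
contact_force: [0.5, -0.0, 0.3]
grip_width: 0.0279
```

View pics/s15.png

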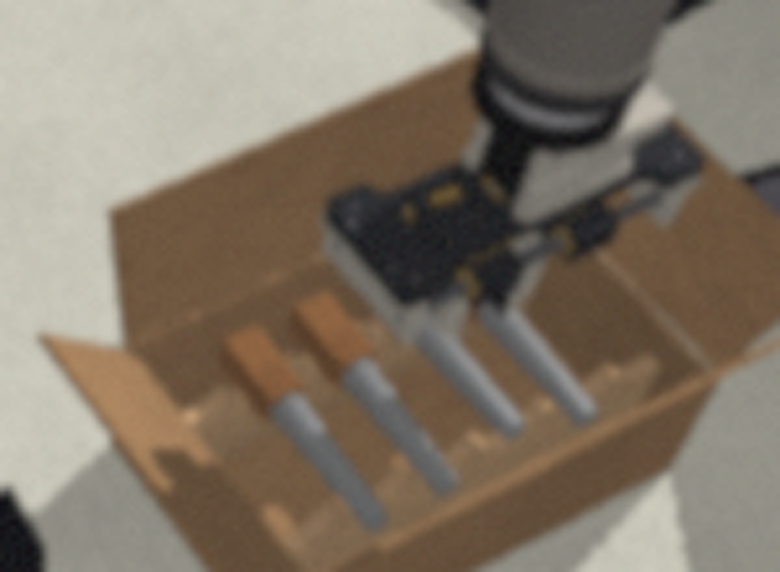

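```bash
python3 -m jog '[0,0,-0.005,0,0,0, 0,0,-0.01,0,0,0, 0,0,-0.015,0,0,0, 0,0,-0.02,0,0,0, 0,0,-0.025,0,0,0, 0,0,-0.03,0,0,0, 0,0,-0.034,0,0,0, 0,0,-0.036,0,0,0, 0,0,-0.038,0,0,0, 0,0,-0.04,0,0,0]'
python3 -m jog '[0,0,-0.001,0,0,0, 0,0,-0.002,0,0,0, 0,0,-0.003,0,0,0, 0,0,-0.004,0,0,0, 0,0,-0.005,0,0,0, 0,0,-0.006,0,0,0, 0,0,-0.007,0,0,0, 0,0,-0.008,0,0,0, 0,0,-0.009,0,0,0, 0,0,-0.01,0,0,0]'
```

```text
time_s: 42.53
eef_pos: [0.5277, 0.207, 0.2571]
tcp_rot: [0.0, 0.999, 0.034, 0.0]
contact_force: [-0.3, -0.1, 0.1]
grip_width: 0.0281
time_s: 43.37
eef_pos: [0.5276, 0.207, 0.2471]
tcp_rot: [0.0, 0.999, 0.034, -0.0]
contact_force: [0.1, 0.1, -0.3]
grip_width: 0.0279
```

No contact force on the way down; close and lift a little.

```bash
python3 -m jog '[0,0,0,0,0,0, 0,0,0,0,0,0, 0,0,0,0,0,0, 0,0,0,0,0,0, 0,0,0,0,0,0, 0,0,0,0,0,0, 0,0,0,0,0,0, 0,0,0,0,0,0, 0,0,0,0,0,0, 0,0,0,0,0,0]' 255 40
python3 -m jog '[0,0,0.002,0,0,0, 0,0,0.005,0,0,0, 0,0,0.01,0,0,0, 0,0,0.015,0,0,0, 0,0,0.02,0,0,0, 0,0,0.025,0,0,0, 0,0,0.03,0,0,0, 0,0,0.03,0,0,0, 0,0,0.03,0,0,0, 0,0,0.03,0,0,0]'
python3 - <<'E'
from h import *
s=vision.grab_frame('scene');t=vision.grab_frame('top')
overlay(s,'s16',(270,90,420,200),5.2,[]); overlay(t,'t16',(90,110,250,235),5,[])
E
```

```text
time_s: 44.2
eef_pos: [0.5276, 0.2069, 0.2472]
tcp_rot: [0.0, 0.999, 0.034, -0.0]
contact_force: [-0.8, -0.0, -1.2]
grip_width: 0.0165
time_s: 45.03
eef_pos: [0.5275, 0.2069, 0.2771]
tcp_rot: [0.0, 0.999, 0.034, -0.0]
contact_force: [0.3, 0.4, -2.1]
grip_width: 0.0166
```

View pics/s16.png

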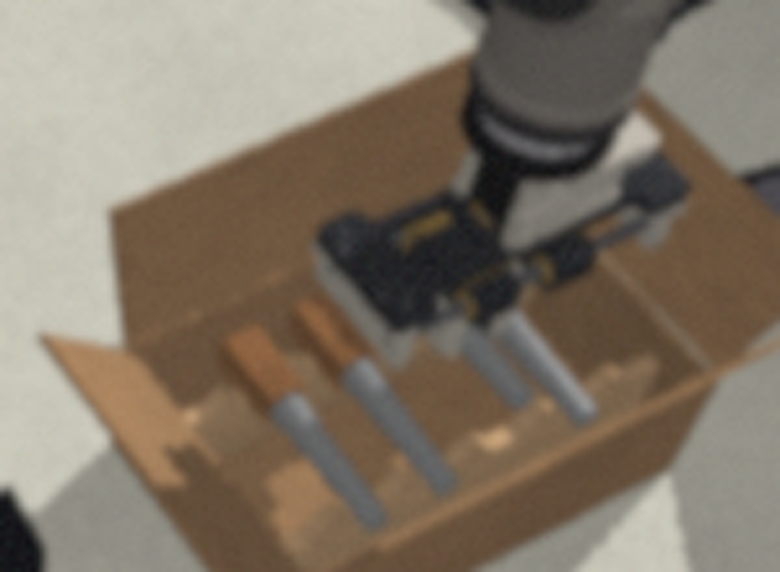

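View pics/t16.png

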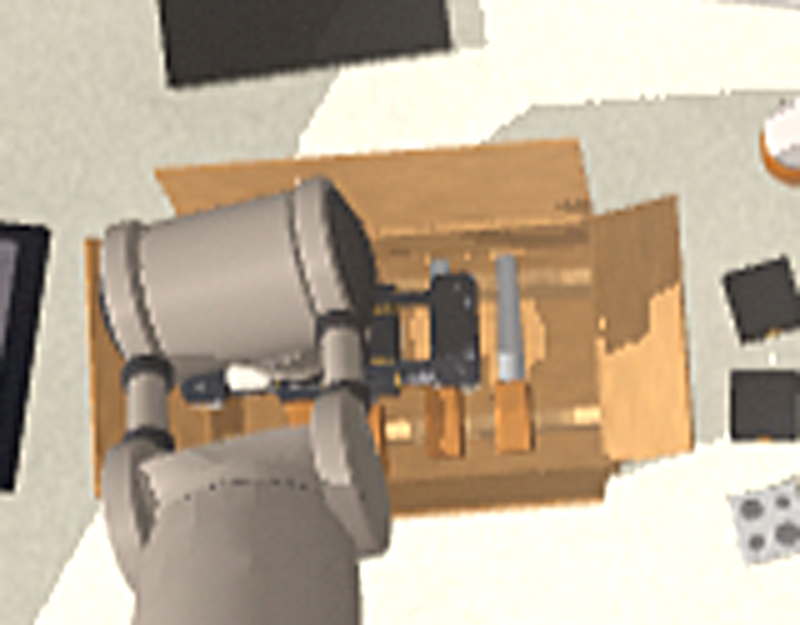

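```bash
python3 -m jog '[0.003,0,0,0,0,0, 0.006,-0.001,0,0,0,0, 0.009,-0.002,0,0,0,0, 0.0118,-0.0022,0,0,0,0, 0.0118,-0.0022,-0.005,0,0,0, 0.0118,-0.0022,-0.01,0,0,0, 0.0118,-0.0022,-0.015,0,0,0, 0.0118,-0.0022,-0.02,0,0,0, 0.0118,-0.0022,-0.023,0,0,0, 0.0118,-0.0022,-0.026,0,0,0]'
python3 -m jog '[0,0,-0.0005,0,0,0, 0,0,-0.001,0,0,0, 0,0,-0.0015,0,0,0, 0,0,-0.002,0,0,0, 0,0,-0.0025,0,0,0, 0,0,-0.003,0,0,0, 0,0,-0.0035,0,0,0, 0,0,-0.004,0,0,0, 0,0,-0.004,0,0,0, 0,0,-0.004,0,0,0]'
```

```text
time_s: 45.97
eef_pos: [0.5393, 0.2048, 0.2506]
tcp_rot: [0.0, 0.999, 0.034, -0.0]
contact_force: [-0.2, 0.4, -1.2]
grip_width: 0.0165
time_s: 46.8
eef_pos: [0.5395, 0.2047, 0.2474]
tcp_rot: [0.0, 0.999, 0.034, 0.0]
contact_force: [0.4, -0.7, -0.4]
grip_width: 0.0167
```

```bash
python3 -m jog '[0,0,-0.0004,0,0,0, 0,0,-0.0008,0,0,0, 0,0,-0.0008,0,0,0, 0,0,-0.0008,0,0,0, 0,0,-0.0008,0,0,0, 0,0,-0.0008,0,0,0, 0,0,-0.0008,0,0,0, 0,0,-0.0008,0,0,0, 0,0,-0.0008,0,0,0, 0,0,-0.0008,0,0,0]'
python3 -m jog '[0,0,0,0,0,0, 0,0,0,0,0,0, 0,0,0,0,0,0, 0,0,0,0,0,0, 0,0,0,0,0,0, 0,0,0,0,0,0, 0,0,0,0,0,0, 0,0,0,0,0,0, 0,0,0,0,0,0, 0,0,0,0,0,0]' 175
python3 -m jog '[0,0,0.005,0,0,0, 0,0,0.015,0,0,0, 0,0,0.03,0,0,0, 0,0,0.055,0,0,0, 0,0,0.08,0,0,0, 0,0,0.11,0,0,0, 0,0.005,0.135,0,0,0, 0,0.02,0.155,0,0,0, 0,0.045,0.165,0,0,0, 0,0.08,0.17,0,0,0]'
python3 -m jog '[0,0.04,0,0,0,0, 0,0.08,0,0,0,0, 0,0.115,0,0,0,0, -0.02,0.14,0,0,0,0, -0.04,0.16,0,0,0,0, -0.06,0.18,0,0,0,0, -0.08,0.195,0,0,0,0, -0.095,0.202,0,0,0,0, -0.11,0.205,0,0,0,0, -0.11,0.205,0,0,0,0]' 255
python3 - <<'E'
from h import *
s=vision.grab_frame('scene');t=vision.grab_frame('top')
overlay(t,'t17',(90,110,250,235),5,[]); overlay(s,'s17',(260,70,440,220),4.4,[])
E
```

```text
time_s: 47.63
eef_pos: [0.5394, 0.2048, 0.2472]
tcp_rot: [-0.0, 0.999, 0.034, 0.0]
contact_force: [-2.5, 0.2, 4.7]
grip_width: 0.0165
time_s: 48.47
eef_pos: [0.5394, 0.2048, 0.2464]
tcp_rot: [0.0, 0.999, 0.034, -0.0]
contact_force: [0.2, -0.1, -1.1]
grip_width: 0.0287
time_s: 49.3
eef_pos: [0.5397, 0.2839, 0.4205]
tcp_rot: [-0.0, 0.999, 0.032, 0.003]
contact_force: [0.8, -0.1, -0.0]
grip_width: 0.0292
time_s: 50.13
eef_pos: [0.4268, 0.4905, 0.4176]
tcp_rot: [-0.0, 0.999, 0.035, -0.0]
contact_force: [0.2, -0.6, -0.8]
grip_width: 0.0003
```

View pics/t17.png

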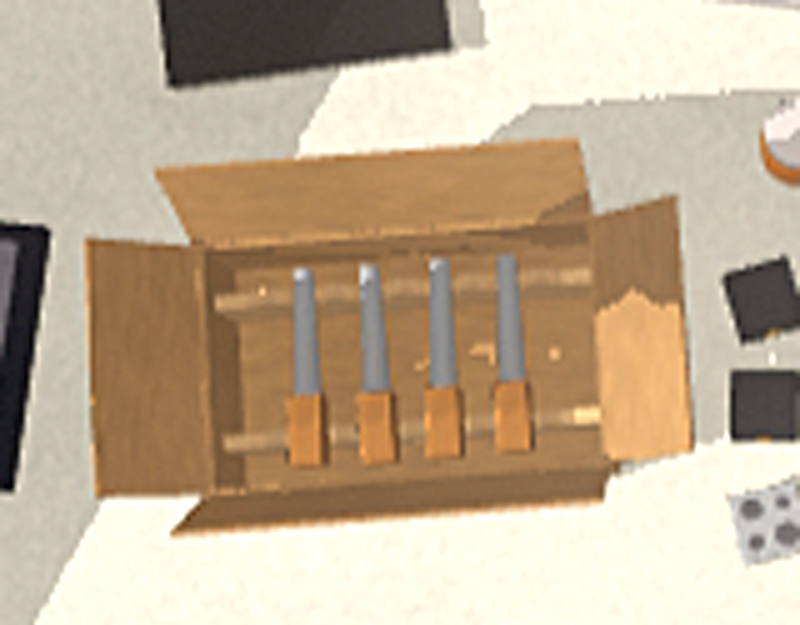

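View pics/s17.png

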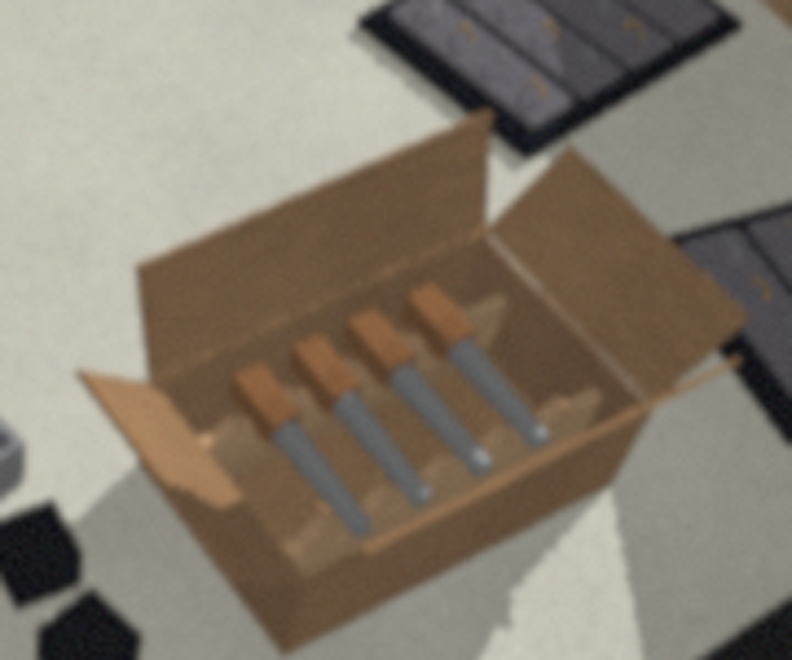

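```bash
python3 - <<'E'
from h import *
t=vision.grab_frame('top'); s=vision.grab_frame('scene')
T=lambda u,v:(90+u/5-.5,110+v/5-.5); S=lambda u,v:(260+u/4.4-.5,70+v/4.4-.5)
for n,a,b in[('left_near',(98,495),(570,150)),('left_far',(87,240),(747,318)),('right_near',(692,450),(80,372)),('near_l',(173,533),(492,112)),('near_r',(603,500),(138,267)),('far_l',(157,172),(740,360))]:
    p=tri(t,T(*a),s,S(*b)); q=tocart(p); z=p[2]*1000
    ang={'l':np.arctan2(z-92,140-q[1]),'r':np.arctan2(z-92,140+q[1]),'n':np.arctan2(z-97,90+q[0]),'f':np.arctan2(z-97,90-q[0])}[n[0]]
    print(n,p.round(3),q.round(0),z.round(0),ang.round(2), np.abs(proj(t,p)-T(*a)).max().round(1))
E
```

```text
left_near [0.428 0.371 0.143] [-86. 198.] 143.0 2.41 0.1
left_far [0.601 0.386 0.145] [ 86. 200.] 145.0 2.42 0.0
right_near [ 0.46  -0.023  0.145] [ -82. -198.] 145.0 2.4 0.0
near_l [0.403 0.311 0.181] [-116.  139.] 181.0 1.87 0.3
near_r [0.425 0.033 0.18 ] [-113. -140.] 180.0 1.84 0.1
far_l [0.641 0.331 0.177] [123. 143.] 177.0 1.97 0.3
```

```bash
python3 -m jog '[0.015,-0.01,0,0,0,0, 0.035,-0.025,0,0,0,0, 0.055,-0.04,0,0,0,0, 0.073,-0.05,0,0,0,0, 0.08,-0.0554,-0.01,0,0,0, 0.0813,-0.0554,-0.035,0,0,0, 0.0813,-0.0554,-0.065,0,0,0, 0.0813,-0.0554,-0.095,0,0,0, 0.0813,-0.0554,-0.115,0,0,0, 0.0813,-0.0554,-0.1205,0,0,0]' 255
python3 -m jog '[0,-0.005,0,0,0,0, 0.001,-0.015,0,0,0,0, 0.002,-0.03,0.002,0,0,0, 0.003,-0.045,0.005,0,0,0, 0.004,-0.06,0.01,0,0,0, 0.005,-0.073,0.015,0,0,0, 0.006,-0.083,0.02,0,0,0, 0.0063,-0.092,0.026,0,0,0, 0.0065,-0.095,0.032,0,0,0, 0.0066,-0.096,0.036,0,0,0]' 255
python3 - <<'E'
from h import *
s=vision.grab_frame('scene');t=vision.grab_frame('top')
overlay(t,'t18',(90,110,250,235),5,[]); overlay(s,'s18',(260,40,440,190),4.4,[])
E
```

```text
time_s: 51.17
eef_pos: [0.5101, 0.4333, 0.2907]
tcp_rot: [0.002, 0.999, 0.033, -0.004]
contact_force: [-1.4, -0.3, -0.8]
grip_width: 0.0005
time_s: 52.0
eef_pos: [0.5176, 0.3375, 0.333]
tcp_rot: [0.0, 0.999, 0.033, 0.0]
contact_force: [-0.4, 0.4, 0.4]
grip_width: -0.0
```

View pics/s18.png

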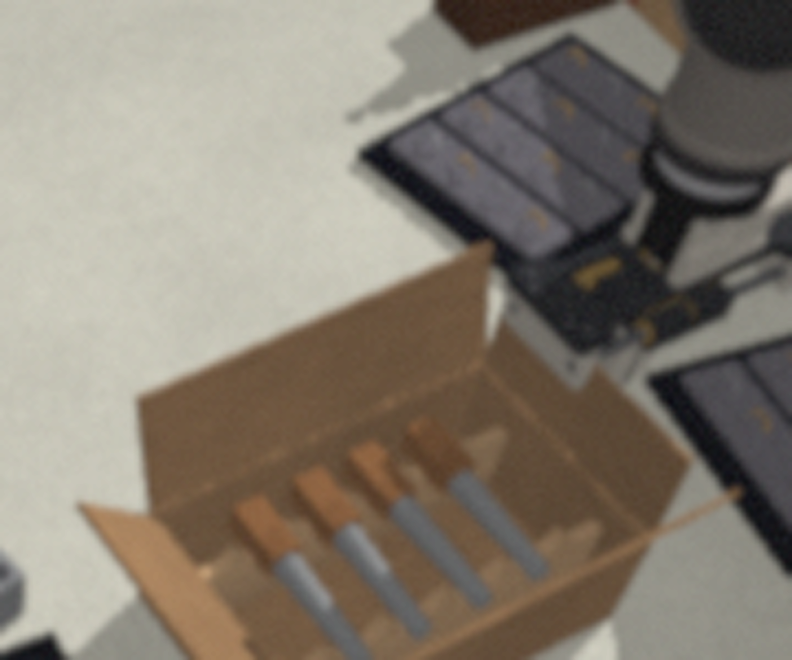

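```bash
python3 -m jog '[0.0005,-0.008,0.001,0,0,0, 0.001,-0.015,0,0,0,0, 0.0015,-0.023,-0.003,0,0,0, 0.002,-0.03,-0.008,0,0,0, 0.0025,-0.036,-0.012,0,0,0, 0.003,-0.042,-0.0176,0,0,0, 0.0033,-0.047,-0.023,0,0,0, 0.0035,-0.052,-0.03,0,0,0, 0.0038,-0.056,-0.038,0,0,0, 0.004,-0.058,-0.0445,0,0,0]' 255
python3 -m jog '[0.004,-0.001,-0.005,0,0,0, 0,-0.002,-0.01,0,0,0, 0,-0.002,-0.013,0,0,0, 0,-0.002,-0.0145,0,0,0, 0,-0.002,-0.0155,0,0,0, 0,-0.002,-0.016,0,0,0, 0,-0.002,-0.0165,0,0,0, 0,-0.002,-0.0165,0,0,0, 0,-0.002,-0.0165,0,0,0, 0,-0.002,-0.0165,0,0,0]' 255
python3 - <<'E'
from h import *
s=vision.grab_frame('scene');t=vision.grab_frame('top')
overlay(t,'t19',(90,110,250,235),5,[]); overlay(s,'s19',(260,40,440,190),4.4,[])
E
```

```text
time_s: 52.93
eef_pos: [0.5214, 0.2796, 0.2864]
tcp_rot: [0.0, 0.999, 0.034, -0.0]
contact_force: [1.0, -0.1, 1.6]
grip_width: 0.0007
time_s: 53.77
eef_pos: [0.521, 0.2784, 0.2721]
tcp_rot: [0.0, 0.999, 0.034, -0.0]
contact_force: [-2.6, -2.5, 9.7]
grip_width: 0.0003
```

View pics/s19.png

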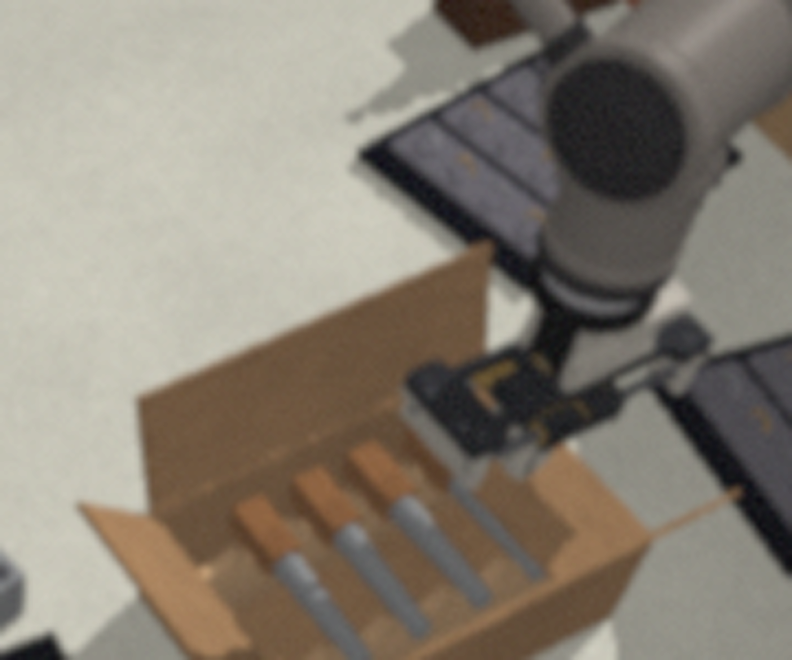

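```bash
python3 -m jog '[0,0,0.005,0,0,0, 0,0,0.02,0,0,0, 0,0,0.045,0,0,0, 0,0,0.075,0,0,0, 0,-0.01,0.105,0,0,0, 0.001,-0.03,0.13,0,0,0, 0.003,-0.06,0.145,0,0,0, 0.005,-0.09,0.15,0,0,0, 0.007,-0.12,0.15,0,0,0, 0.009,-0.15,0.15,0,0,0]' 255
python3 -m jog '[0.003,-0.035,0,0,0,0, 0.005,-0.07,0,0,0,0, 0.008,-0.105,0,0,0,0, 0.01,-0.14,0,0,0,0, 0.013,-0.17,0,0,0,0, 0.015,-0.195,-0.01,0,0,0, 0.0153,-0.203,-0.035,0,0,0, 0.0153,-0.203,-0.07,0,0,0, 0.0153,-0.203,-0.1,0,0,0, 0.0153,-0.203,-0.12,0,0,0]' 255
python3 - <<'E'
from h import *
s=vision.grab_frame('scene');t=vision.grab_frame('top')
overlay(t,'t20',(90,110,250,235),5,[]); overlay(s,'s20',(220,70,440,230),3.6,[])
E
```

```text
time_s: 54.7
eef_pos: [0.5301, 0.1274, 0.4218]
tcp_rot: [-0.0, 0.999, 0.034, 0.001]
contact_force: [0.2, -0.7, 0.3]
grip_width: 0.0004
time_s: 55.53
eef_pos: [0.5449, -0.0747, 0.2982]
tcp_rot: [-0.001, 0.999, 0.033, -0.002]
contact_force: [-1.0, 0.8, -0.0]
grip_width: 0.0005
```

View pics/s20.png

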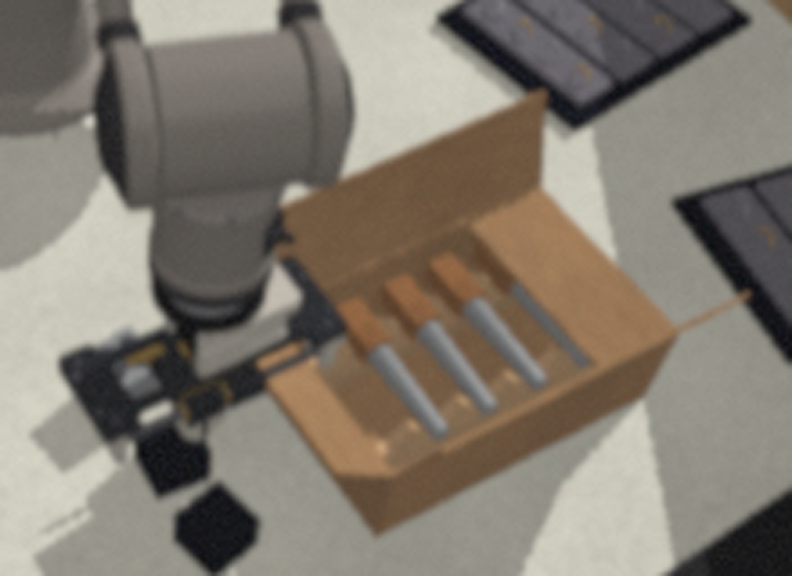

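View pics/t20.png

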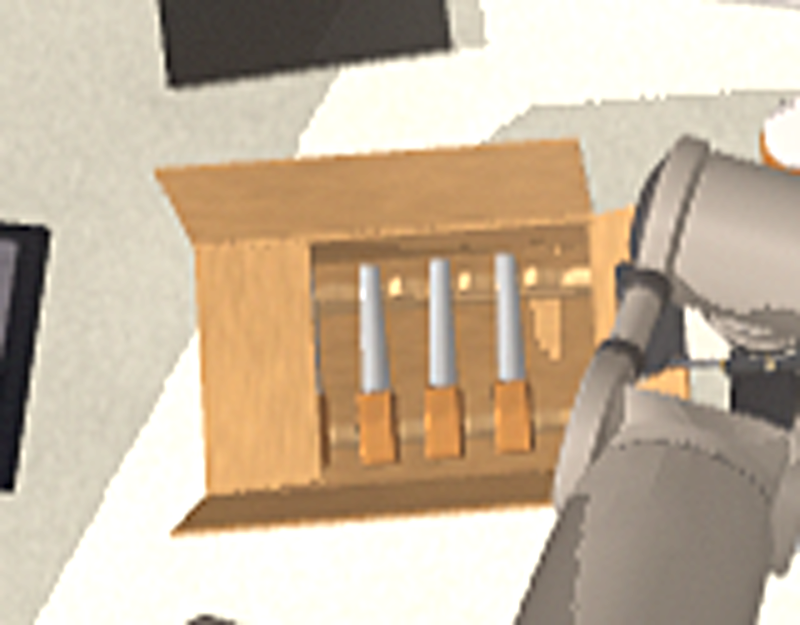

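```bash
python3 -m jog '[0,0.005,0,0,0,0, -0.001,0.015,0,0,0,0, -0.002,0.03,0,0,0,0, -0.003,0.045,0.003,0,0,0, -0.004,0.06,0.007,0,0,0, -0.005,0.073,0.012,0,0,0, -0.006,0.083,0.017,0,0,0, -0.0063,0.092,0.022,0,0,0, -0.0065,0.095,0.027,0,0,0, -0.0066,0.096,0.031,0,0,0]' 255
python3 -m jog '[-0.0005,0.008,0.001,0,0,0, -0.001,0.015,0,0,0,0, -0.0015,0.023,-0.003,0,0,0, -0.002,0.03,-0.008,0,0,0, -0.0025,0.036,-0.012,0,0,0, -0.003,0.042,-0.0176,0,0,0, -0.0033,0.047,-0.023,0,0,0, -0.0035,0.052,-0.03,0,0,0, -0.0038,0.056,-0.038,0,0,0, -0.004,0.058,-0.0445,0,0,0]' 255
python3 -m jog '[0,0.001,-0.005,0,0,0, 0,0.002,-0.01,0,0,0, 0,0.002,-0.013,0,0,0, 0,0.002,-0.0145,0,0,0, 0,0.002,-0.0155,0,0,0, 0,0.002,-0.016,0,0,0, 0,0.002,-0.0165,0,0,0, 0,0.002,-0.0165,0,0,0, 0,0.002,-0.0165,0,0,0, 0,0.002,-0.0165,0,0,0]' 255
```

```text
time_s: 56.47
eef_pos: [0.539, 0.0223, 0.3327]
tcp_rot: [-0.0, 0.999, 0.034, 0.0]
contact_force: [-0.2, -0.7, 0.5]
grip_width: -0.0002
time_s: 57.3
eef_pos: [0.5349, 0.08, 0.2865]
tcp_rot: [-0.0, 0.999, 0.034, -0.0]
contact_force: [-0.2, 1.1, 1.7]
grip_width: 0.0003
time_s: 58.13
eef_pos: [0.5348, 0.0813, 0.2721]
tcp_rot: [-0.0, 0.999, 0.034, 0.0]
contact_force: [-4.6, 1.7, 11.2]
grip_width: 0.0001
```

```bash
python3 -m jog '[0,0,0.005,0,0,0, 0,0,0.02,0,0,0, 0,0,0.045,0,0,0, 0,0,0.075,0,0,0, 0,0,0.105,0,0,0, -0.01,0.005,0.13,0,0,0, -0.03,0.015,0.145,0,0,0, -0.055,0.03,0.15,0,0,0, -0.08,0.043,0.15,0,0,0, -0.11,0.058,0.15,0,0,0]' 255
python3 -m jog '[-0.025,0.013,0,0,0,0, -0.045,0.024,0,0,0,0, -0.055,0.03,0,0,0,0, -0.0565,0.03,-0.005,0,0,0, -0.0565,0.03,-0.02,0,0,0, -0.0565,0.03,-0.045,0,0,0, -0.0565,0.03,-0.07,0,0,0, -0.0565,0.03,-0.095,0,0,0, -0.0565,0.03,-0.108,0,0,0, -0.0565,0.03,-0.112,0,0,0]' 255
python3 - <<'E'
from h import *
s=vision.grab_frame('scene');t=vision.grab_frame('top')
overlay(t,'t21',(90,110,250,235),5,[]); overlay(s,'s21',(220,50,440,210),3.6,[])
E
```

```text
time_s: 58.97
eef_pos: [0.4245, 0.1393, 0.4215]
tcp_rot: [0.0, 0.999, 0.033, 0.001]
contact_force: [0.1, 1.6, -0.3]
grip_width: 0.0001
time_s: 59.8
eef_pos: [0.369, 0.1686, 0.3065]
tcp_rot: [0.001, 0.999, 0.033, -0.002]
contact_force: [0.4, 0.2, -0.8]
grip_width: 0.0006
```

View pics/s21.png

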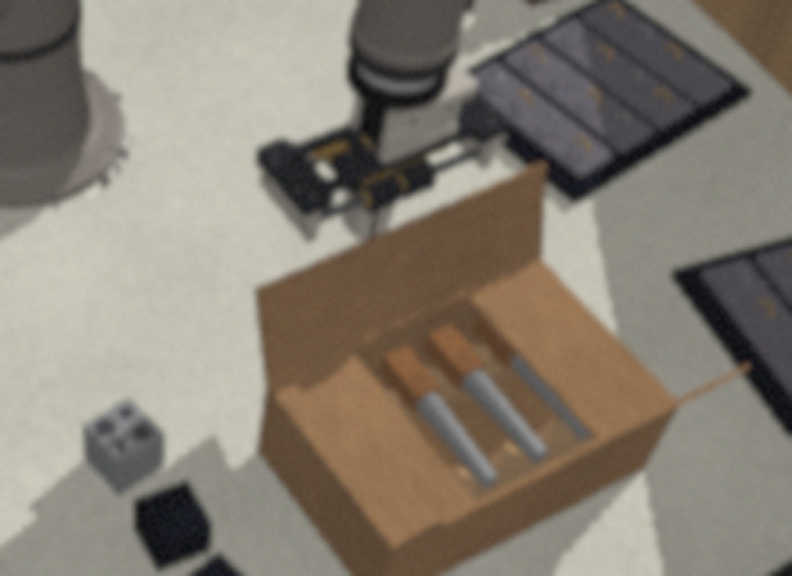

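View pics/t21.png

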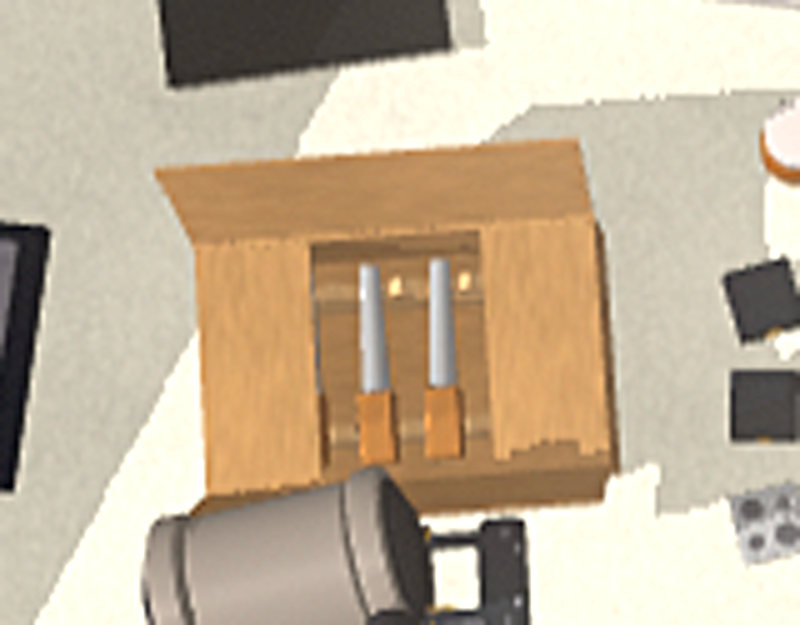

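```bash
python3 -m jog '[0.005,0,0,0,0,0, 0.013,0.001,0,0,0,0, 0.022,0.0015,0.001,0,0,0, 0.031,0.002,0.004,0,0,0, 0.039,0.0026,0.008,0,0,0, 0.046,0.003,0.013,0,0,0, 0.052,0.0035,0.018,0,0,0, 0.057,0.0039,0.024,0,0,0, 0.06,0.004,0.029,0,0,0, 0.061,0.0041,0.033,0,0,0]' 255
python3 -m jog '[0.007,0.0005,0.001,0,0,0, 0.015,0.001,0,0,0,0, 0.023,0.0016,-0.003,0,0,0, 0.031,0.002,-0.007,0,0,0, 0.038,0.0026,-0.012,0,0,0, 0.045,0.003,-0.018,0,0,0, 0.051,0.0034,-0.025,0,0,0, 0.056,0.0038,-0.032,0,0,0, 0.06,0.004,-0.04,0,0,0, 0.0625,0.0042,-0.047,0,0,0]' 255
python3 -m jog '[0.001,0,-0.005,0,0,0, 0.002,0,-0.01,0,0,0, 0.002,0,-0.013,0,0,0, 0.002,0,-0.015,0,0,0, 0.002,0,-0.0165,0,0,0, 0.002,0,-0.0175,0,0,0, 0.002,0,-0.0185,0,0,0, 0.002,0,-0.019,0,0,0, 0.002,0,-0.019,0,0,0, 0.002,0,-0.019,0,0,0]' 255
python3 - <<'E'
from h import *
s=vision.grab_frame('scene')
overlay(s,'s22',(220,50,440,210),3.6,[])
E
```

```text
time_s: 60.73
eef_pos: [0.43, 0.1735, 0.3427]
tcp_rot: [-0.0, 0.999, 0.034, 0.0]
contact_force: [-0.8, -0.2, -1.2]
grip_width: 0.0
time_s: 61.57
eef_pos: [0.4926, 0.1776, 0.2938]
tcp_rot: [0.0, 0.999, 0.034, -0.0]
contact_force: [0.6, 0.5, 1.2]
grip_width: 0.0005
time_s: 62.4
eef_pos: [0.4939, 0.1776, 0.2771]
tcp_rot: [0.0, 0.999, 0.034, 0.0]
contact_force: [-2.8, -1.5, 8.7]
grip_width: 0.0004
```

View pics/s22.png

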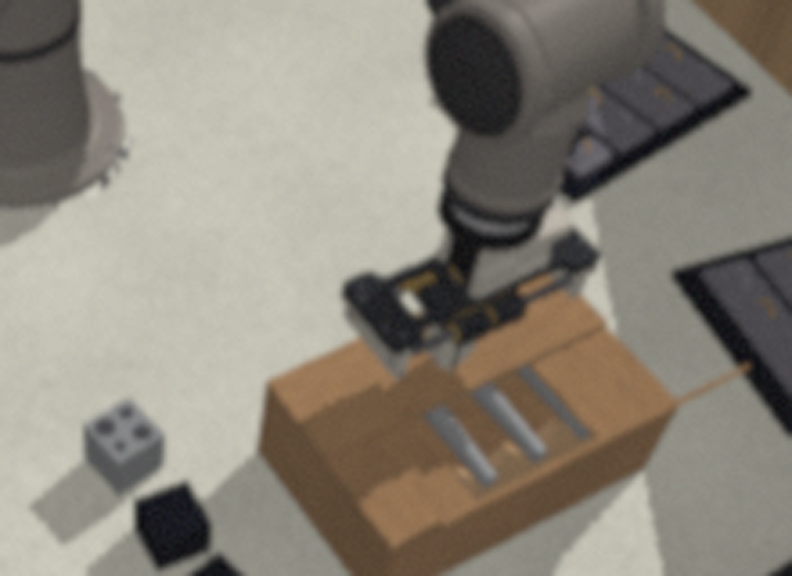

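```bash
python3 -m jog '[0,0,0.005,0,0,0, 0,0,0.02,0,0,0, 0,0,0.045,0,0,0, 0,0,0.075,0,0,0, 0.01,0.001,0.105,0,0,0, 0.03,0.002,0.13,0,0,0, 0.055,0.004,0.145,0,0,0, 0.085,0.006,0.145,0,0,0, 0.115,0.008,0.145,0,0,0, 0.145,0.01,0.145,0,0,0]' 255
python3 -m jog '[0.025,0.002,0,0,0,0, 0.045,0.003,0,0,0,0, 0.056,0.004,0,0,0,0, 0.058,0.004,-0.005,0,0,0, 0.058,0.004,-0.02,0,0,0, 0.058,0.004,-0.045,0,0,0, 0.058,0.004,-0.07,0,0,0, 0.058,0.004,-0.095,0,0,0, 0.058,0.004,-0.108,0,0,0, 0.058,0.004,-0.112,0,0,0]' 255
python3 - <<'E'
from h import *
s=vision.grab_frame('scene');t=vision.grab_frame('top')
overlay(t,'t23',(90,80,250,205),5,[]); overlay(s,'s23',(250,70,470,230),3.6,[])
E
```

```text
time_s: 63.28
eef_pos: [0.6399, 0.1878, 0.4218]
tcp_rot: [-0.0, 0.999, 0.034, 0.0]
contact_force: [0.0, -0.1, -0.0]
grip_width: 0.0003
time_s: 64.12
eef_pos: [0.6957, 0.1917, 0.3053]
tcp_rot: [0.0, 0.999, 0.034, -0.003]
contact_force: [-1.1, -0.1, -0.8]
grip_width: 0.0006
```

View pics/s23.png

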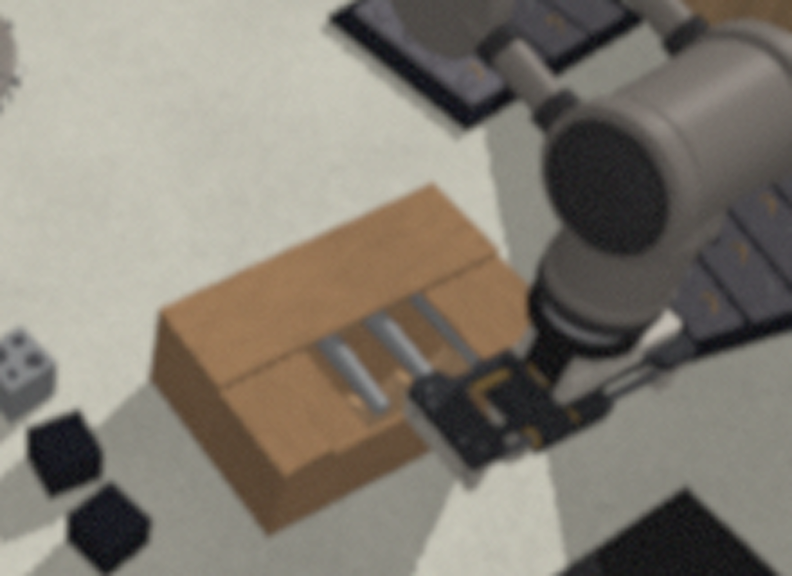

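View pics/t23.png

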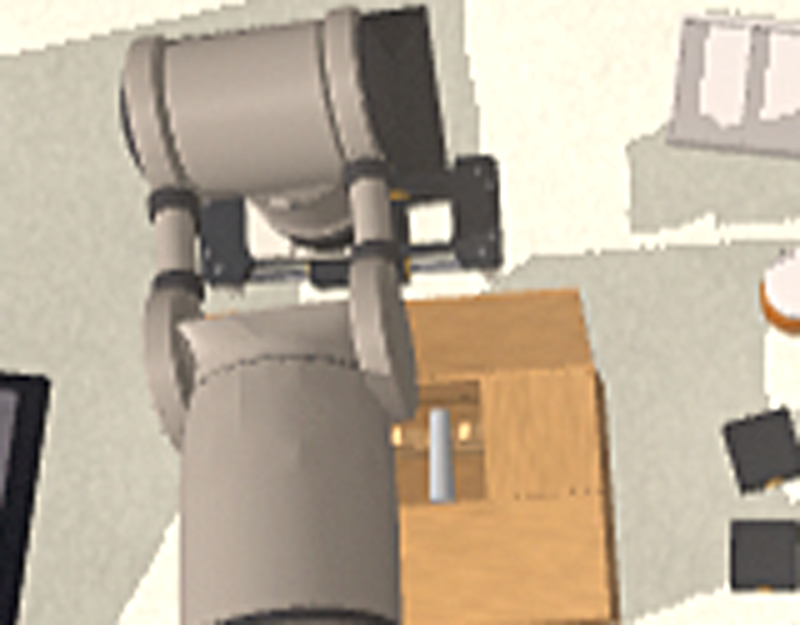

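```bash
python3 -m jog '[-0.006,0,0,0,0,0, -0.016,-0.001,0,0,0,0, -0.027,-0.0015,0.001,0,0,0, -0.037,-0.002,0.004,0,0,0, -0.046,-0.0026,0.008,0,0,0, -0.054,-0.003,0.013,0,0,0, -0.061,-0.0035,0.018,0,0,0, -0.066,-0.0039,0.024,0,0,0, -0.0695,-0.004,0.029,0,0,0, -0.0705,-0.0041,0.033,0,0,0]' 255
python3 -m jog '[-0.007,-0.0005,0.001,0,0,0, -0.015,-0.001,0,0,0,0, -0.023,-0.0016,-0.003,0,0,0, -0.031,-0.002,-0.007,0,0,0, -0.038,-0.0026,-0.012,0,0,0, -0.045,-0.003,-0.018,0,0,0, -0.051,-0.0034,-0.025,0,0,0, -0.056,-0.0038,-0.032,0,0,0, -0.06,-0.004,-0.04,0,0,0, -0.0625,-0.0042,-0.047,0,0,0]' 255
python3 -m jog '[-0.001,0,-0.005,0,0,0, -0.002,0,-0.01,0,0,0, -0.002,0,-0.013,0,0,0, -0.002,0,-0.015,0,0,0, -0.002,0,-0.0165,0,0,0, -0.002,0,-0.0175,0,0,0, -0.002,0,-0.0185,0,0,0, -0.002,0,-0.019,0,0,0, -0.002,0,-0.019,0,0,0, -0.002,0,-0.019,0,0,0]' 255
```

```text
time_s: 65.05
eef_pos: [0.6262, 0.1876, 0.3433]
tcp_rot: [-0.0, 0.999, 0.034, 0.001]
contact_force: [0.2, 1.3, -0.2]
grip_width: 0.0002
time_s: 65.88
eef_pos: [0.5636, 0.1833, 0.2942]
tcp_rot: [0.0, 0.999, 0.034, -0.0]
contact_force: [0.1, 0.2, 1.8]
grip_width: 0.0004
time_s: 66.72
eef_pos: [0.562, 0.1834, 0.2772]
tcp_rot: [-0.0, 0.999, 0.034, 0.0]
contact_force: [-2.5, -0.8, 7.2]
grip_width: 0.0004
```

```bash
python3 -m jog '[0,0,0.005,0,0,0, 0,0,0.02,0,0,0, 0,0,0.045,0,0,0, 0,0,0.075,0,0,0, 0,0,0.105,0,0,0, 0,-0.01,0.13,0,0,0, 0,-0.03,0.145,0,0,0, -0.01,-0.06,0.145,0,0,0, -0.02,-0.09,0.145,0,0,0, -0.03,-0.12,0.145,0,0,0]' 255
python3 -m jog '[-0.01,-0.035,0,0,0,0, -0.02,-0.07,0,0,0,0, -0.03,-0.105,0,0,0,0, -0.04,-0.14,0,0,0,0, -0.05,-0.17,0,0,0,0, -0.05,-0.19,0,0,0,0, -0.05,-0.2,0,0,0,0, -0.05,-0.2,0,0,0,0, -0.05,-0.2,0,0,0,0, -0.05,-0.2,0,0,0,0]' 255
python3 - <<'E'
from h import *
s=vision.grab_frame('scene');t=vision.grab_frame('top')
overlay(t,'t24',(90,110,250,235),5,[]); overlay(s,'s24',(250,70,470,230),3.6,[]); cv2.imwrite('pics/t24f.png',t['pixels'])
E
```

```text
time_s: 67.55
eef_pos: [0.5315, 0.0624, 0.4215]
tcp_rot: [0.0, 0.999, 0.034, 0.001]
contact_force: [-0.2, -0.3, 0.5]
grip_width: 0.0005
time_s: 68.38
eef_pos: [0.4823, -0.1356, 0.4209]
tcp_rot: [-0.0, 0.999, 0.034, -0.0]
contact_force: [-1.1, -0.5, 0.0]
grip_width: 0.0004
```

View pics/s24.png

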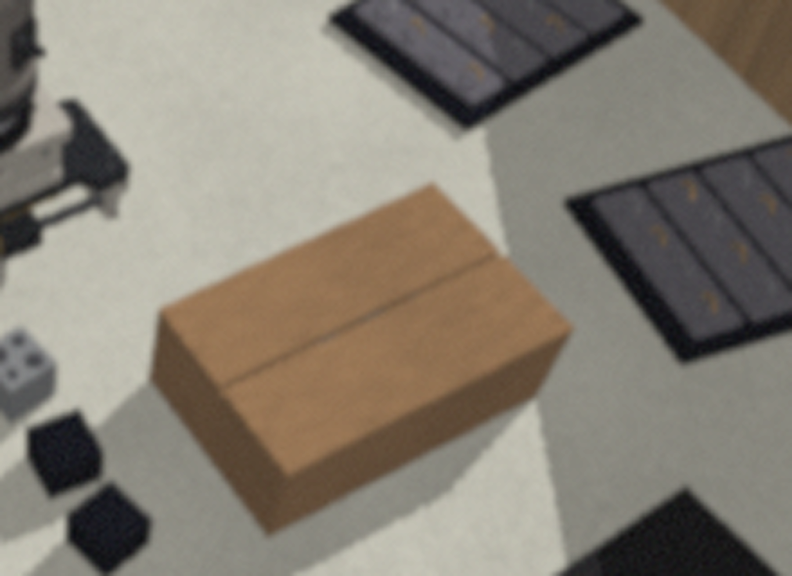

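View pics/t24.png

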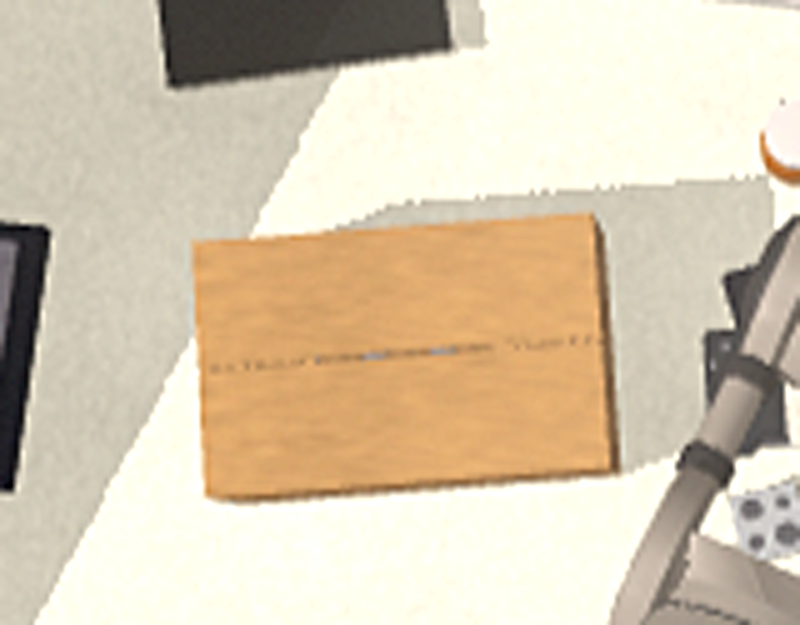

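View pics/t24f.png

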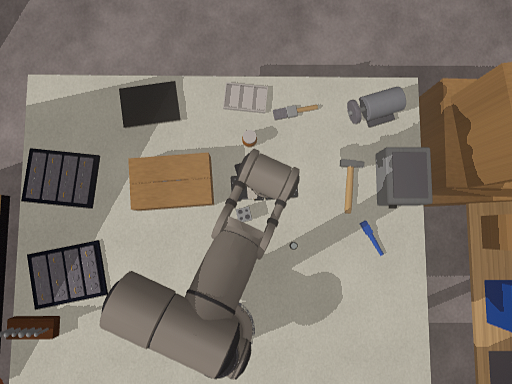

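The carton is shut flat (seam at about row 355 in the top crop), the bench items are where they started and the gripper is well clear, so I'm handing in.

```bash
python3 -c "
from bench import robot
print(robot.job_done())"
```

```text
the job is handed in; nothing more can be done
None
```

All four mandrels went into the cradle, one per pair of notches, with their handles on the wide-notched rail. I then folded the left and right end flaps, and after those the near and far side flaps. The job was handed in at about 68 s of the 210 s allowed; no verdict is reported.

- **Disturbance:** after the fourth mandrel was placed, the one in the y = 24 notch turned out to have been knocked about 12 mm toward the robot and 5 mm sideways. I gripped it again and reseated it. The next pictures from both cameras showed all four back in line.
- **Last checks:** both views show the carton shut flat, with only a thin seam between the long flaps. The bystanders and the blue look-alike are where they were, and the arm is clear of everything. The highest wrist force I read was about 12 N (pressing the right end flap down), taken at the ends of moves.
- **Not confirmed:** the mandrels can't be seen once the lid is shut. My last full view of them was before the flaps were folded, and the ones still in sight as the flaps went down stayed in place. Flap flatness I judged from the pictures and press heights, not from a measured angle.

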